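# Reload the tilting inspection tray, latch it and wedge it up to the mark

### The job

Take the brass master hub out of the inspection tray, stand it on the round blue pad, and stand every steel hub from the bench upright in the tray. Then shut the tray's clear lid, and after that turn the black-posted turnbutton fully across it. Only then slide the orange wedge, flat on the bench and tip first, under the steel bar of the tray's free side until the tray's red pointer stands within the yellow band on the black post, and leave it resting on the wedge like that; do not disturb the tape measure, the caliper or the white jar.

Things in the scene. Friction and masses are not known exactly. Their poses are not given: they have to be found in the camera images.
- fixture: Grey fixed base of the tilting tray, origin on the table under the tray's middle. x points from the tray's free side (wedge side) to its hinge side, y to the turnbutton's side, z up. Below the tray the way is open to the wedge for |y| < 70 mm from the free side to x = +100 mm. Side rails 9 mm high at |y| 75 to 93, x -118 to +118 mm. All offsets below: this frame, tray down.
- tray_floor (a point): Centre of the inner floor (190 in x by 160 in y, at z = 20 mm) of the open aluminium tray: outside 200 by 170 mm, walls 5 mm thick, tops at z = 70 mm. Axes as the fixture's; tilts with the tray. The tray tilts about a line along y at x = +112, z = 18 mm, rests on a lower stop and is lifted freely at its free side by 3 to 8 N.
- bar (a point): Middle of the steel bar (8 mm thick, along y, 128 mm long) under the tray's free side, at x = -100, z = 16 mm; its underside is 12 mm above the table. The wedge goes under this bar.
- pointer (a point): Tip of the red pointer on the tray's -y side, at x -90, y -107, z 45 mm. It rises 0.95 mm for each 1 mm that the bar rises.
- mark (a point): Middle of the yellow band, 8 mm high, round a fixed black post 12 by 8 mm standing beside the pointer; its height differs from start to start, 7 to 15 mm above the resting pointer.
- lid (a joint): Lid angle in rad: 0 shut, 1.9 fully open (it then stands up over the hinge side and leans back from the tray). Blue frame with clear pane, 206 mm long, 176 mm wide, 8 mm thick; shut, its faces are 3 mm below and 5 mm above its hinge line. Stiff hinge (about 0.25 N m): it stays where it is left and must be pushed all the way down.
- lid_hinge (a point): Middle of the lid's hinge line, which runs along y at x = +104, z = 74 mm.
- lid_edge (a point): Middle of the lid's free edge, 206 mm from its hinge line.
- turnbutton (a joint): Turnbutton angle in rad: 0 open (arm along the tray's side, pointing to fixture -x), 1.57 fully across the lid (arm pointing to fixture -y); counterclockwise from above as it closes. Steel arm 16 mm wide, 6 mm thick, underside at z = 83 mm, 4 mm over the shut lid. Light friction (0.03 N m); stays where left; blocks the lid when across it.
- button_axis (a point): The turnbutton's vertical turning axis, at x +10, y +100, z 83 mm (arm's underside). It sits on a ledge on the tray's +y side: y 85 to 115, x -52 to +32, top at z = 80 mm.
- button_post (a point): Top of the round black grip post on the turnbutton's arm: 12 mm thick, 24 mm tall above the arm, 38 mm from the turning axis; top at z = 113 mm.
- wedge: Orange wedge, about 180 g, flat on the table. Origin: centre of its underside; x points to its thin tip, z up. 150 mm long, 45 wide: tip at x +75 (5 mm high), ramp rises evenly to 34 mm at x -45 (0.24 mm per mm), then level to x -75. There stands a black grip fin, x -75 to -45, 18 mm wide (y), top at z = 64 mm. Friction holds it when let go under the tray.
- hub1: A turned steel hub standing on the table at first (one of the four may be absent: None): round flange 44 mm across and 14 mm high, on it a round boss 26 mm across and 26 mm high (40 mm in all), about 140 g. Origin: centre of its underside; z up.
- hub2: A turned steel hub standing on the table at first (one of the four may be absent: None): round flange 44 mm across and 14 mm high, on it a round boss 26 mm across and 26 mm high (40 mm in all), about 140 g. Origin: centre of its underside; z up.
- hub3: A turned steel hub standing on the table at first (one of the four may be absent: None): round flange 44 mm across and 14 mm high, on it a round boss 26 mm across and 26 mm high (40 mm in all), about 140 g. Origin: centre of its underside; z up.
- hub4: A turned steel hub standing on the table at first (one of the four may be absent: None): round flange 44 mm across and 14 mm high, on it a round boss 26 mm across and 26 mm high (40 mm in all), about 140 g. Origin: centre of its underside; z up.
- master: Brass master hub, same shape, size and weight as the steel hubs; stands in the tray at first. Origin: centre of its underside; z up.
- pad: Fixed round blue pad on the table, 80 mm across, 3 mm thick; origin at the centre of its underside. The master belongs on it.
- tape_measure: Bystander: yellow tape measure, 62 by 60 by 34 mm; origin under its centre.
- caliper: Bystander: steel caliper with a black slider, 200 mm long, lying flat; origin under it, about 20 mm from the middle of its length; x along it.
- wipe_jar: Bystander: white plastic jar, 68 mm across, 85 mm high; origin under its centre.
There are look-alikes about, which are no part of the job. Leave any green or purple look-alike of the hub1 alone.

How it is judged:
By the outcome, as a careful person would: the job done as asked, in the order asked, and still so for the second after the job is handed in, with the robot touching nothing.
Of hub1, hub2, hub3, hub4 only 3 to 4 are there at a start; the rules pass over those that are not, and their reading is None.
At some moment in a run one of hub1, hub2, hub3, hub4, wedge may be knocked a few centimetres aside while the robot is not near it.
It also fails if it takes over 208 s, if anything falls off the work surface, if the arm or the gripper's body presses on something with over 40 N, if the wrist force passes 120 N, or if a joint passes its speed limit or range.

### The arm

A 6-joint arm with a two-finger parallel gripper is mounted at the origin on the work surface. World frame = base frame: x ahead of the robot, y to its left, z up, the work surface at z = 0. Lengths are in m, angles in rad, forces in N, time in s.
With the tool pointing down it reaches from about 0.425 to 0.95 m from the base axis. Payload 3.5 kg.
Tool frame: the origin (TCP) lies at the very end of the fingers, on their centre line; the grasp point (between the pads) lies 19 mm behind it; x points along the fingers, z is the direction in which the jaws open and shut, and the axes are right-handed (so a half turn about x gives the same grasp; the last joint's range is limited). The gripper opens to 85 mm and grips with 20 to 120 N. Pads are 22 mm wide; open, the fingers measure 114 mm over their backs; the gripper's body (76 mm by 85 mm) begins 54 mm behind the grasp point. The pads swing forward as they close: fully open they stand 13 mm farther back than shut.
Start: joints at [-1.387, 0.286, 1.577, -0, 1.279, -0.15], TCP at [0.221, -0.638, 0.231] pointing down, gripper open.
Joint ranges: [-2.77, 2.77], [-0.9, 2.22], [0.21, 2.48], [-1.53, 4.67], [0.24, 2.81], [-2.84, 2.84]. Speed limits (rad/s): [2.79, 2.79, 3.14, 3.14, 3.14, 3.14].

### API

Orientations are given as a unit quaternion [x, y, z, w].
In Python, from plant import ctrl, cams gives the robot as it stands.
- The arm moves only by the tool play_rows, never from a script. Its argument "rows" is a list of rows, each a list of 3 entries, a list of its own where there are three numbers: the opening in per cent of the stroke, from 0 (shut) to 100 (fully open), then the shift along the tool's x, y, z in units of 0.3 m (1.0 is 0.3 m), then the turn, a rotation vector about the tool's x, y, z in units of pi/2 rad (1.0 is pi/2 rad). A call has 1 to 10 rows; each row is the pose to reach, as a shift and turn from the pose commanded when the call began, along the tool's axes at that moment; what a row does not reach only later rows make up. A row lasts 1/12 s, in which the tool goes at most 41.7 mm and 7.16 degrees, less where a joint would pass 70% of its speed; a pose out of reach is approached as far as the arm can. A call with a number of a shift or a turn outside -1 to 1 is refused whole. A call with a gripper value outside its range is refused whole. The fingers move at their own pace and stop on an object; "force" is the grip in N (left out, the last holds). Time passes only in rows, so rows that repeat a pose let the fingers close. It gives the time, the measured TCP pose, the force and the opening at its end, in the units of the state.
- ctrl.get_state(): the state, without advancing time (a new reading comes with each control period).
- cams.read_camera(name): name is "side" or "top" or "wrist"; returns a dict with "color" (480x640x3 uint8, red, green, blue), "fx", "fy", "cx", "cy" (pixels), "k1" (the pictures are not rectified: a ray, as slopes to the right and down, at radius r is drawn at 1 + k1 r^2 times it, then the intrinsics apply), "view" (4x4, takes a point from world to camera coordinates). Camera axes: x right, y down, z forward; pixel columns grow to the right and rows downward; lengths in m; the calibration is good to about 2 mm. A picture is of the moment at which its call begins. There is no depth.
- ctrl.sign_off(): hands the job in, once; it reports no verdict.
The state is a dict: "time": time; "qpos": joint angles; "dq": joint speeds; "joint_efforts": joint torques, N m; "eef_pos": TCP position; "tcp_rot": TCP orientation; "contact_force": force on the tool from outside, world axes, zero at the start; "wrist_torque": the same for the moment, N m; "opening": opening from 0.0 (shut) to 1.0 (fully open).
Only numpy, scipy, OpenCV 4.12 (cv2) and the standard library are available. Lean on these libraries where they do the work, as an engineer would, in place of code of your own. Each camera call takes 0.05 s, during which the arm holds its last target. There are 200 camera calls.

## Working session

There is one attempt and no reset: what is moved stays moved. The work goes in short steps, Python scripts to look and compute and a tool call to move; the robot and the scene stay as the last step left them, time stands still between calls to the robot, and variables do not carry over. Pictures are saved under pics/ and viewed, about 12 in all and at most 16, crops included, and the job is handed in when it is done.

Besides the shell and the picture viewer there is one more tool, called after ">>>" in YAML: its name, and indented under it one key for each argument. play_rows: Moves the arm, as the interface text tells. Shifts and turns lie within -1 to 1; 1 stands for 0.3 m of shift or pi/2 rad of turn. Its arguments: {"type":"object","properties":{"rows":{"type":"array"},"force":{"type":"number"}},"required":["rows"]}

```bash
ls; mkdir -p pics; cat > h.py <<'E'
import numpy as np, cv2
from plant import ctrl, cams
def snap(n,f=None):
    c=cams.read_camera(n)
    if f: cv2.imwrite('pics/'+f+'.png',c['color'][:,:,::-1])
    return c
def ray(c,u,v):
    K=np.array([[c['fx'],0,c['cx']],[0,c['fy'],c['cy']],[0,0,1]],float)
    d=cv2.undistortPoints(np.array([[[u,v]]],float),K,np.array([c['k1'],0,0,0,0.]))[0,0] if False else None
    x=np.array([(u-c['cx'])/c['fx'],(v-c['cy'])/c['fy']]);s=x.copy()
    for _ in range(30): s=x/(1+c['k1']*(s@s))
    V=np.array(c['view']);R=V[:3,:3];o=-R.T@V[:3,3]
    return o,R.T@np.array([s[0],s[1],1])
def onz(c,u,v,z):
    o,d=ray(c,u,v);return o+d*(z-o[2])/d[2]
def proj(c,p):
    V=np.array(c['view']);q=V[:3,:3]@np.array(p)+V[:3,3];s=q[:2]/q[2];s=s*(1+c['k1']*(s@s))
    return np.array([c['fx']*s[0]+c['cx'],c['fy']*s[1]+c['cy']])
E
python3 - <<'E'
from h import *
a=snap('top','top0');b=snap('side','side0')
for c in (a,b):
    print(c['fx'],c['cx'],c['cy'],c['k1']);print(np.round(c['view'],3))
s=ctrl.get_state();print(s)
E
```

```text
pics
540.68183076074 324.315396837588 243.15748651263263 0.01849862235945346
[[ 0.008 -1.    -0.01  -0.004]
 [-0.991 -0.007 -0.132  0.624]
 [ 0.132  0.011 -0.991  1.183]
 [ 0.     0.     0.     1.   ]]
530.2668031719379 312.6150445546733 243.59934292329214 0.049001000802801474
[[ 0.944 -0.329 -0.004 -0.605]
 [-0.202 -0.571 -0.796  0.203]
 [ 0.259  0.752 -0.606  1.414]
 [ 0.     0.     0.     1.   ]]
{'time': 0.1, 'qpos': array([-1.38700910e+00,  2.87091813e-01,  1.57802616e+00,  2.26658484e-05,
        1.27862503e+00, -1.49996458e-01]), 'dq': array([-0.00081379, -0.00158142, -0.00270942, -0.00012957,  0.00023826,
        0.00032592]), 'joint_efforts': array([ 6.05762980e-04, -4.07298052e+01, -2.93698990e+01, -1.38039154e-04,
        3.40858714e-03, -6.71351103e-06]), 'eef_pos': array([ 0.22106877, -0.6371409 ,  0.23007809]), 'tcp_rot': array([ 0.41052943,  0.5766516 , -0.40946154,  0.57556908]), 'contact_force': array([ 0.12206642,  0.16468603, -0.3220796 ]), 'wrist_torque': array([ 0.01183793, -0.01802129,  0.03012192]), 'opening': 0.9976296207028654}
```

View pics/top0.png

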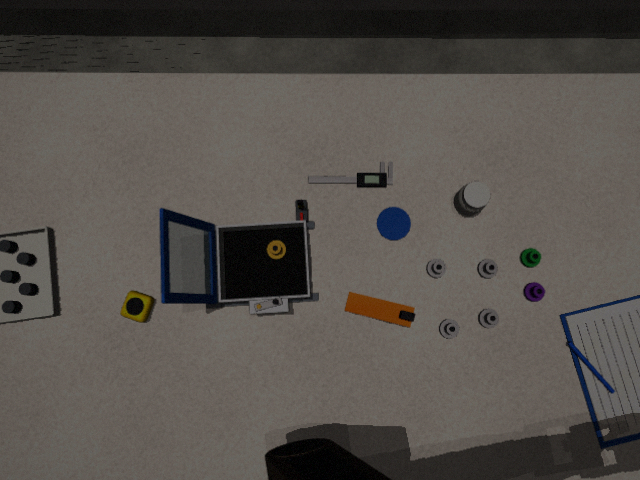

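View pics/side0.png

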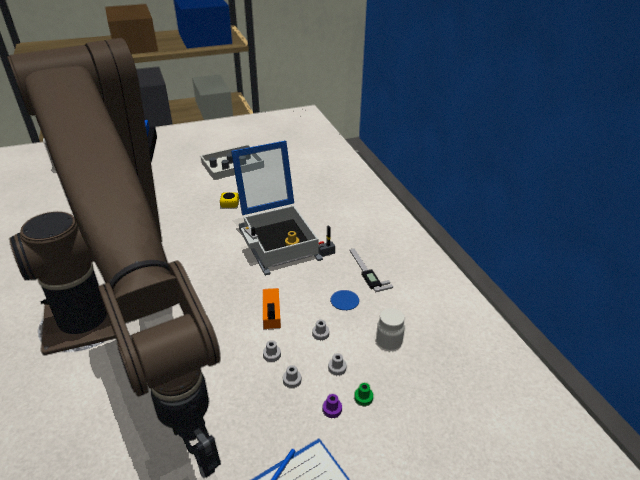

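```bash
python3 - <<'E'
from h import *
im=cv2.imread('pics/top0.png')
im=np.clip(im.astype(float)*1.6,0,255).astype(np.uint8)
a=cv2.resize(im[195:325,155:320],None,fx=3,fy=3,interpolation=cv2.INTER_CUBIC)
b=cv2.resize(im[255:345,425:500],None,fx=4,fy=4,interpolation=cv2.INTER_CUBIC)
o=np.zeros((390,800,3),np.uint8);o[:a.shape[0],:a.shape[1]]=a;o[:360,500:800]=b
cv2.imwrite('pics/c1.png',o)
c=cams.read_camera('top')
hsv=cv2.cvtColor(c['color'],cv2.COLOR_RGB2HSV)
def blob(lo,hi,z,name,roi=None):
    m=cv2.inRange(hsv,lo,hi)
    if roi: 
        k=np.zeros_like(m);k[roi[1]:roi[3],roi[0]:roi[2]]=255;m&=k
    n,l,st,ce=cv2.connectedComponentsWithStats(m)
    i=1+np.argmax(st[1:,4]);u,v=ce[i];r=cv2.minAreaRect(np.argwhere(l==i)[:,::-1].astype(np.float32))
    print(name,ce[i],st[i,4],onz(c,u,v,z).round(4))
    box=cv2.boxPoints(r);print([tuple(onz(c,*p,z)[:2].round(4)) for p in box])
blob((5,150,100),(18,255,255),.02,'wedge')
blob((105,150,50),(125,255,255),.003,'pad',(370,200,415,245))
for p in [(437,268),(487,268),(449,329),(488,318)]: print(onz(c,*p,.04).round(4))
print('master',onz(c,277,249,.06).round(4))
print('cam',onz(c,320,240,0), [onz(c,*p,0).round(3) for p in [(0,75),(640,75)]])
E
```

```text
wedge [376.30995671 308.0034632 ] 1155 [ 0.4792 -0.1184  0.02  ]
[(np.float64(0.4738), np.float64(-0.0463)), (np.float64(0.5164), np.float64(-0.0569)), (np.float64(0.4808), np.float64(-0.2044)), (np.float64(0.4387), np.float64(-0.1932))]
pad [393.15348288 223.12160567] 847 [ 0.6773 -0.1603  0.003 ]
[(np.float64(0.7156), np.float64(-0.1226)), (np.float64(0.716), np.float64(-0.1978)), (np.float64(0.64), np.float64(-0.1968)), (np.float64(0.6395), np.float64(-0.1223))]
[ 0.5693 -0.2533  0.04  ]
[ 0.5702 -0.365   0.04  ]
[ 0.4342 -0.277   0.04  ]
[ 0.4591 -0.3636  0.04  ]
master [0.6074 0.1054 0.06  ]
cam [0.63664766 0.01094532 0.        ] [array([1.037, 0.795, 0.   ]), array([ 1.043, -0.756,  0.   ])]
```

View pics/c1.png

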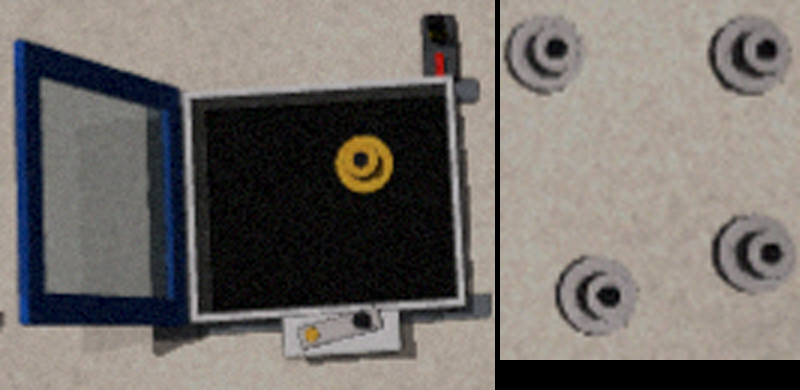

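```bash
python3 - <<'E'
from h import *
from scipy.optimize import least_squares
c=cams.read_camera('top');V=np.array(c['view']);print('campos',-V[:3,:3].T@V[:3,3])
for n,h,f in [('A',(556,47),(541,53)),('B',(766,49),(747,55)),('C',(608,296),(594,296)),('D',(771,253),(752,254))]:
    g=lambda p:(425+(p[0]-500)/4,255+p[1]/4)
    print(n,onz(c,*g(h),.04).round(4),onz(c,*g(f),.010).round(4))
g=lambda p:(155+p[0]/3,195+p[1]/3)
print('master hole',onz(c,*g((361,160)),.06).round(4),'fl',onz(c,*g((364,164)),.03).round(4))
P=[(-.1,-.085,.07),(-.1,.085,.07),(.1,.085,.07),(.1,-.085,.07)]
U=np.array([g(p) for p in [(452,78),(465,307),(191,320),(188,95)]])
def w(q,p):
    C,S=np.cos(q[2]),np.sin(q[2]);return [q[0]+C*p[0]-S*p[1],q[1]+S*p[0]+C*p[1],p[2]]
r=least_squares(lambda q:np.concatenate([proj(c,w(q,p))-u for p,u in zip(P,U)]),[.57,.12,1.57])
print(r.x,r.fun.round(2)); q=r.x
for n,p in dict(axis=(.01,.1,.083),post=(-.028,.1,.113),pointer=(-.09,-.107,.045),bar=(-.1,0,.012)).items(): print(n,np.round(w(q,p),4),proj(c,w(q,p)))
print('post seen',onz(c,*g((362,318)),.113))
E
```

```text
campos [ 0.46165681 -0.01300808  1.25505039]
A [ 0.5721 -0.2579  0.04  ] [ 0.5713 -0.2552  0.01  ]
B [ 0.5719 -0.3751  0.04  ] [ 0.5711 -0.3731  0.01  ]
C [ 0.4343 -0.2836  0.04  ] [ 0.4335 -0.2824  0.01  ]
D [ 0.4586 -0.374   0.04  ] [ 0.4579 -0.3722  0.01  ]
master hole [0.6089 0.1092 0.06  ] fl [0.6095 0.1099 0.03  ]
[0.57870643 0.13477452 1.63165176] [ 0.79 -0.12  0.22  0.22  0.01  0.81 -1.03 -0.97]
axis [0.4783 0.1387 0.083 ] [259.36740432 307.07917561]
post [0.4806 0.1007 0.113 ] [275.60016669 305.88795634]
pointer [0.691  0.0514 0.045 ] [302.0676684  213.49908309]
bar [0.5848 0.035  0.012 ] [309.30727859 261.450276  ]
post seen [0.49079787 0.10081254 0.113     ]
```

```bash
cat >> h.py <<'E'
from scipy.spatial.transform import Rotation as Ro
Q=np.array([0.5787,0.1348,1.6317])  # fixture x,y,yaw
def fx(p):
    C,S=np.cos(Q[2]),np.sin(Q[2]);return np.array([Q[0]+C*p[0]-S*p[1],Q[1]+S*p[0]+C*p[1],p[2]])
def tofx(p):
    C,S=np.cos(Q[2]),np.sin(Q[2]);d=np.array(p[:2])-Q[:2];return np.array([C*d[0]+S*d[1],-S*d[0]+C*d[1],p[2] if len(p)>2 else 0])
def tcp():
    s=ctrl.get_state();return np.array(s['eef_pos']),Ro.from_quat(s['tcp_rot'])
def down(jaw): # tool x down, tool z along angle jaw in the plane
    z=np.array([np.cos(jaw),np.sin(jaw),0]);x=np.array([0,0,-1.]);return Ro.from_matrix(np.c_[x,np.cross(z,x),z])
def rel(targets,jaw=None,frm=None):
    p,R=frm or tcp()
    if jaw is not None:
        T=down(jaw); print('turn',np.round((R.inv()*T).as_rotvec()/(np.pi/2),3))
    for t in targets: print(np.round(t,3),'->',np.round(R.inv().apply(np.array(t)-p)/.3,3))
E
python3 - <<'E'
from h import *
p,R=tcp();print(p,R.as_matrix().round(3))
for j in (Q[2],Q[2]+np.pi,Q[2]+np.pi/2,Q[2]-np.pi/2): rel([[.609,.1095,.15],[.609,.1095,.036]],j)
E
```

```text
[ 0.22112353 -0.63731385  0.23043231] [[-0.     0.945  0.328]
 [ 0.001  0.328 -0.945]
 [-1.     0.    -0.001]]
turn [-1.826e+00  0.000e+00 -1.000e-03]
[0.609 0.11  0.15 ] -> [ 0.271  2.037 -1.928]
[0.609 0.11  0.036] -> [ 0.651  2.037 -1.927]
turn [ 0.174 -0.001 -0.   ]
[0.609 0.11  0.15 ] -> [ 0.271  2.037 -1.928]
[0.609 0.11  0.036] -> [ 0.651  2.037 -1.927]
turn [ 1.174e+00 -1.000e-03  1.000e-03]
[0.609 0.11  0.15 ] -> [ 0.271  2.037 -1.928]
[0.609 0.11  0.036] -> [ 0.651  2.037 -1.927]
turn [-0.826 -0.001 -0.001]
[0.609 0.11  0.15 ] -> [ 0.271  2.037 -1.928]
[0.609 0.11  0.036] -> [ 0.651  2.037 -1.927]
```

>>> play_rows:
  rows:
    - [100,[0.0,0.95,-0.95],[-0.826,0,0]]
    - [100,[0.0,0.95,-0.95],[-0.826,0,0]]
    - [100,[0.0,0.95,-0.95],[-0.826,0,0]]
    - [100,[0.0,0.95,-0.95],[-0.826,0,0]]
    - [100,[0.0,0.95,-0.95],[-0.826,0,0]]
    - [100,[0.0,0.95,-0.95],[-0.826,0,0]]
    - [100,[0.0,0.95,-0.95],[-0.826,0,0]]
    - [100,[0.0,0.95,-0.95],[-0.826,0,0]]
    - [100,[0.0,0.95,-0.95],[-0.826,0,0]]
    - [100,[0.0,0.95,-0.95],[-0.826,0,0]]
  force: 40

```text
time: 1.03
eef_pos: [0.3978, -0.2719, 0.2312]
tcp_rot: [-0.007, 0.707, 0.008, 0.707]
contact_force: [0.9, 0.4, 0.1]
opening: 0.998
```

```bash
python3 - <<'E'
from h import *
p,R=tcp();print(p,R.as_matrix().round(3))
rel([[.609,.1095,.23],[.609,.1095,.10],[.609,.1095,.036]],.0609)
E
```

```text
[ 0.39777422 -0.27188261  0.23122666] [[ 0.    -0.021  1.   ]
 [ 0.001  1.     0.021]
 [-1.     0.001  0.   ]]
turn [-0.026  0.    -0.001]
[0.609 0.11  0.23 ] -> [0.005 1.256 0.73 ]
[0.609 0.11  0.1  ] -> [0.439 1.256 0.73 ]
[0.609 0.11  0.036] -> [0.652 1.256 0.73 ]
```

>>> play_rows:
  rows:
    - [100,[0.0,1.0,0.58],[-0.026,0,0]]
    - [100,[0.0,1.0,0.58],[-0.026,0,0]]
    - [100,[0.0,1.0,0.58],[-0.026,0,0]]
    - [100,[0.0,1.0,0.58],[-0.026,0,0]]
    - [100,[0.0,1.0,0.58],[-0.026,0,0]]
    - [100,[0.0,1.0,0.58],[-0.026,0,0]]
    - [100,[0.0,1.0,0.58],[-0.026,0,0]]
    - [100,[0.0,1.0,0.58],[-0.026,0,0]]
    - [100,[0.0,1.0,0.58],[-0.026,0,0]]
    - [100,[0.0,1.0,0.58],[-0.026,0,0]]

```text
time: 1.87
eef_pos: [0.5679, 0.03, 0.231]
tcp_rot: [-0.02, 0.707, 0.021, 0.707]
contact_force: [0.3, -0.9, -0.6]
opening: 1.003
```

```bash
python3 - <<'E'
from h import *
p,R=tcp();print(p,R.as_matrix().round(3))
rel([[.609,.1095,.15],[.609,.1095,.036]],.0609)
w=snap('wrist','w0')
print(w['fx'],w['cx'],w['cy'],w['k1'])
V=np.array(w['view']);print('campos',-V[:3,:3].T@V[:3,3]);print(V.round(3)); print(proj(w,[.609,.1095,.06]),proj(w,p))
E
```

```text
[0.56790832 0.02995101 0.23101474] [[-0.    -0.058  0.998]
 [ 0.001  0.998  0.058]
 [-1.     0.001 -0.   ]]
turn [-0.002 -0.    -0.   ]
[0.609 0.11  0.15 ] -> [0.27  0.257 0.152]
[0.609 0.11  0.036] -> [0.65  0.256 0.152]
343.6089329827936 321.0538111476199 237.95574776662832 -0.06026331029508464
campos [0.5624264  0.11143267 0.37344433]
[[ 0.998  0.058  0.    -0.568]
 [ 0.055 -0.946  0.319 -0.045]
 [ 0.019 -0.318 -0.948  0.379]
 [ 0.     0.     0.     1.   ]]
[373.87353721 128.75476518] [322.48437054 305.97110611]
```

View pics/w0.png

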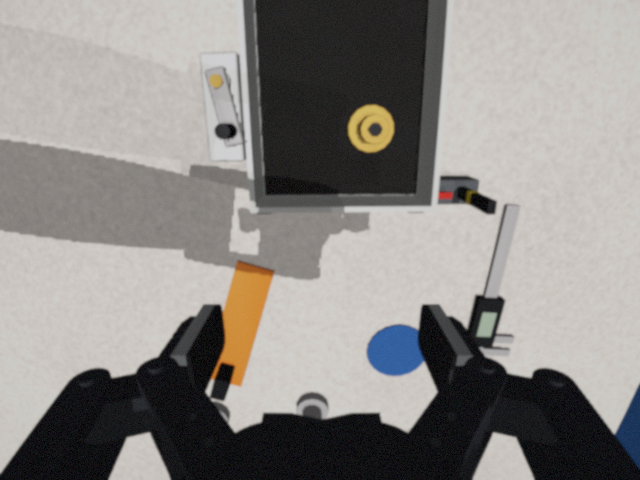

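>>> play_rows:
  rows:
    - [60,[0.27,0.257,0.152],[0,0,0]]
    - [60,[0.27,0.257,0.152],[0,0,0]]
    - [60,[0.27,0.257,0.152],[0,0,0]]
    - [60,[0.648,0.257,0.152],[0,0,0]]
    - [60,[0.648,0.257,0.152],[0,0,0]]
    - [60,[0.648,0.257,0.152],[0,0,0]]
    - [60,[0.648,0.257,0.152],[0,0,0]]
    - [60,[0.648,0.257,0.152],[0,0,0]]
    - [60,[0.648,0.257,0.152],[0,0,0]]
    - [60,[0.648,0.257,0.152],[0,0,0]]
  force: 40

```text
time: 2.75
eef_pos: [0.6095, 0.1057, 0.039]
tcp_rot: [-0.019, 0.706, 0.019, 0.708]
contact_force: [-0.1, 0.2, -0.2]
opening: 0.6
```

>>> play_rows:
  rows:
    - [10,[0,0,0],[0,0,0]]
    - [10,[0,0,0],[0,0,0]]
    - [10,[0,0,0],[0,0,0]]
    - [10,[0,0,0],[0,0,0]]
    - [10,[0,0,0],[0,0,0]]
    - [10,[0,0,0],[0,0,0]]
    - [10,[-0.1,0,0],[0,0,0]]
    - [10,[-0.4,0,0],[0,0,0]]
    - [10,[-0.4,0,0],[0,0,0]]
    - [10,[-0.4,0,0],[0,0,0]]

```text
time: 3.58
eef_pos: [0.6127, 0.107, 0.1655]
tcp_rot: [-0.019, 0.702, 0.019, 0.712]
contact_force: [1.7, 0.5, 0.7]
opening: 0.287
```

```bash
python3 - <<'E'
from h import *
p,R=tcp();print(p,ctrl.get_state()['opening'])
rel([[.6773,-.1603,.15],[.6773,-.1603,.021]],.0609)
E
```

```text
[0.61272032 0.10695984 0.16552124] 0.28716949215163523
turn [-0.004  0.009  0.   ]
[ 0.677 -0.16   0.15 ] -> [ 0.054 -0.901  0.166]
[ 0.677 -0.16   0.021] -> [ 0.484 -0.901  0.16 ]
```

>>> play_rows:
  rows:
    - [10,[0.05,-0.9,0.164],[0,0,0]]
    - [10,[0.05,-0.9,0.164],[0,0,0]]
    - [10,[0.05,-0.9,0.164],[0,0,0]]
    - [10,[0.05,-0.9,0.164],[0,0,0]]
    - [10,[0.05,-0.9,0.164],[0,0,0]]
    - [10,[0.05,-0.9,0.164],[0,0,0]]
    - [10,[0.05,-0.9,0.164],[0,0,0]]
    - [10,[0.36,-0.9,0.162],[0,0,0]]
    - [10,[0.36,-0.9,0.162],[0,0,0]]
    - [10,[0.36,-0.9,0.162],[0,0,0]]

```text
time: 4.42
eef_pos: [0.6658, -0.159, 0.0397]
tcp_rot: [-0.016, 0.712, 0.021, 0.702]
contact_force: [-1.5, 0.4, -4.3]
opening: 0.288
```

```bash
python3 - <<'E'
from h import *
p,R=tcp();print(p,ctrl.get_state()['opening'])
rel([[.6773,-.1603,.023],[.6773,-.1603,.15]],.0609)
E
```

```text
[ 0.66580025 -0.1590072   0.03972735] 0.28841742841693196
turn [-0.005 -0.009 -0.004]
[ 0.677 -0.16   0.023] -> [ 0.055 -0.007  0.039]
[ 0.677 -0.16   0.15 ] -> [-0.368 -0.004  0.033]
```

>>> play_rows:
  rows:
    - [10,[0,0,0],[0,0,0]]
    - [10,[0,0,0],[0,0,0]]
    - [10,[0,0,0],[0,0,0]]
    - [10,[0,0,0],[0,0,0]]

```text
time: 4.75
eef_pos: [0.6739, -0.1607, 0.0527]
tcp_rot: [-0.02, 0.705, 0.018, 0.709]
contact_force: [-0.3, -0.5, -1.3]
opening: 0.286
```

```bash
python3 - <<'E'
from h import *
p,R=tcp();print(p,R.as_matrix().round(3))
rel([[.6773,-.1603,.022],[.6773,-.1603,.15]],.0609)
E
```

```text
[ 0.6739296  -0.16071546  0.05271052] [[ 0.006 -0.055  0.998]
 [-0.002  0.998  0.055]
 [-1.    -0.003  0.006]]
turn [-0.004  0.004  0.002]
[ 0.677 -0.16   0.022] -> [0.102 0.001 0.011]
[ 0.677 -0.16   0.15 ] -> [-0.324 -0.     0.013]
```

>>> play_rows:
  rows:
    - [10,[0.05,0,0.011],[0,0,0]]
    - [10,[0.08,0,0.011],[0,0,0]]
    - [10,[0.095,0,0.011],[0,0,0]]
    - [10,[0.102,0,0.011],[0,0,0]]
    - [10,[0.102,0,0.011],[0,0,0]]
    - [10,[0.102,0,0.011],[0,0,0]]

```text
time: 5.25
eef_pos: [0.6759, -0.1602, 0.022]
tcp_rot: [-0.019, 0.706, 0.019, 0.707]
contact_force: [-3.8, 1.7, 8.7]
opening: 0.29
```

>>> play_rows:
  rows:
    - [60,[0,0,0],[0,0,0]]
    - [60,[0,0,0],[0,0,0]]
    - [60,[0,0,0],[0,0,0]]
    - [60,[0,0,0],[0,0,0]]
    - [60,[-0.1,0,0],[0,0,0]]
    - [60,[-0.3,0,0],[0,0,0]]
    - [60,[-0.3,0,0],[0,0,0]]
    - [60,[-0.3,0,0],[0,0,0]]
    - [60,[-0.3,0,0],[0,0,0]]
    - [60,[-0.3,0,0],[0,0,0]]

```text
time: 6.08
eef_pos: [0.6741, -0.1599, 0.107]
tcp_rot: [-0.019, 0.708, 0.019, 0.706]
contact_force: [0.1, -0.1, -0.3]
opening: 0.598
```

```bash
python3 - <<'E'
from h import *
p,R=tcp();print(p,R.as_matrix().round(3))
rel([[.5717,-.2565,.14],[.5717,-.2565,.016]],.0609)
E
```

```text
[ 0.67405116 -0.15989057  0.10696277] [[-0.002 -0.054  0.999]
 [ 0.001  0.999  0.054]
 [-1.     0.001 -0.002]]
turn [-0.004 -0.001 -0.001]
[ 0.572 -0.256  0.14 ] -> [-0.11  -0.303 -0.358]
[ 0.572 -0.256  0.016] -> [ 0.304 -0.303 -0.357]
```

>>> play_rows:
  rows:
    - [60,[0,-0.1,-0.12],[0,0,0]]
    - [60,[0,-0.2,-0.24],[0,0,0]]
    - [60,[0,-0.28,-0.33],[0,0,0]]
    - [60,[0,-0.303,-0.357],[0,0,0]]
    - [60,[0.1,-0.303,-0.357],[0,0,0]]
    - [60,[0.2,-0.303,-0.357],[0,0,0]]
    - [60,[0.27,-0.303,-0.357],[0,0,0]]
    - [60,[0.305,-0.303,-0.357],[0,0,0]]
    - [60,[0.305,-0.303,-0.357],[0,0,0]]
    - [60,[0.305,-0.303,-0.357],[0,0,0]]

```text
time: 6.92
eef_pos: [0.5724, -0.2562, 0.0157]
tcp_rot: [-0.019, 0.708, 0.02, 0.706]
contact_force: [-0.3, 0.2, 0.9]
opening: 0.604
```

```bash
python3 - <<'E'
from h import *
p,R=tcp();print(p)
w=snap('wrist','w1');print(proj(w,[.5717,-.2565,.04]))
rel([[.5717,-.2565,.017],fx([.03,-.035,.18]),fx([.03,-.035,.04])],.0609)
E
```

```text
[ 0.57241587 -0.2561627   0.01570495]
[320.79318424 336.80490868]
turn [-0.004  0.     0.   ]
[ 0.572 -0.256  0.017] -> [ 0.001  0.001 -0.006]
[0.612 0.167 0.18 ] -> [-0.543  1.403  0.204]
[0.612 0.167 0.04 ] -> [-0.076  1.403  0.204]
```

View pics/w1.png

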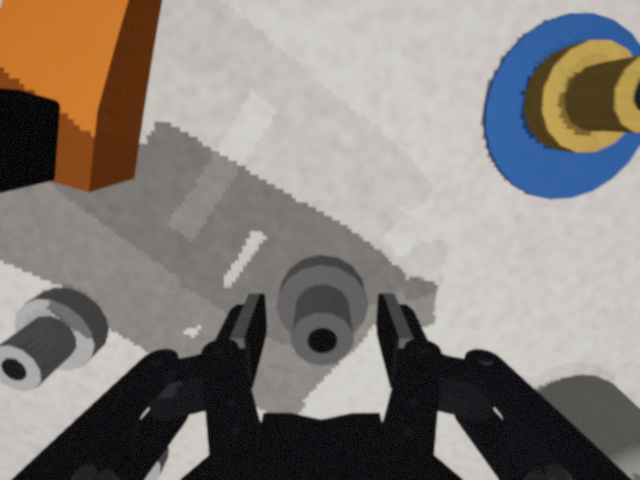

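>>> play_rows:
  rows:
    - [10,[0,0,0],[0,0,0]]
    - [10,[0,0,0],[0,0,0]]
    - [10,[0,0,0],[0,0,0]]
    - [10,[0,0,0],[0,0,0]]
    - [10,[0,0,0],[0,0,0]]
    - [10,[-0.1,0,0],[0,0,0]]
    - [10,[-0.2,0,0],[0,0,0]]
    - [10,[-0.3,0,0],[0,0,0]]
    - [10,[-0.4,0.05,0],[0,0,0]]
    - [10,[-0.44,0.15,0],[0,0,0]]

```text
time: 7.8
eef_pos: [0.5725, -0.215, 0.154]
tcp_rot: [-0.02, 0.704, 0.016, 0.709]
contact_force: [1.4, 0.1, -0.3]
opening: 0.29
```

>>> play_rows:
  rows:
    - [10,[0,0.1,0.015],[0,0,0]]
    - [10,[0,0.23,0.03],[0,0,0]]
    - [10,[0,0.36,0.05],[0,0,0]]
    - [10,[0,0.49,0.075],[0,0,0]]
    - [10,[0,0.62,0.1],[0,0,0]]
    - [10,[0,0.75,0.12],[0,0,0]]
    - [10,[0,0.85,0.14],[0,0,0]]
    - [10,[0,0.93,0.15],[0,0,0]]
    - [10,[0,0.98,0.15],[0,0,0]]
    - [10,[0,1.0,0.15],[0,0,0]]

```text
time: 8.63
eef_pos: [0.5983, 0.0926, 0.148]
tcp_rot: [-0.02, 0.707, 0.02, 0.706]
contact_force: [-0.2, 0.3, -1.5]
opening: 0.285
```

```bash
python3 - <<'E'
from h import *
p,R=tcp();print(p,ctrl.get_state()['opening'],R.as_matrix().round(3)[:,0])
rel([fx([.035,-.035,.14]),fx([.035,-.035,.0375])],.0609)
E
```

```text
[0.59826181 0.09264463 0.14803684] 0.28549272927019065 [-0.002  0.001 -1.   ]
turn [-0.003 -0.001 -0.   ]
[0.612 0.172 0.14 ] -> [0.027 0.261 0.059]
[0.612 0.172 0.038] -> [0.369 0.261 0.06 ]
```

>>> play_rows:
  rows:
    - [10,[0.0,0.11,0.03],[0,0,0]]
    - [10,[0.0,0.2,0.05],[0,0,0]]
    - [10,[0.03,0.25,0.06],[0,0,0]]
    - [10,[0.1,0.261,0.06],[0,0,0]]
    - [10,[0.2,0.261,0.06],[0,0,0]]
    - [10,[0.28,0.261,0.06],[0,0,0]]
    - [10,[0.33,0.261,0.06],[0,0,0]]
    - [10,[0.36,0.261,0.06],[0,0,0]]
    - [10,[0.37,0.261,0.06],[0,0,0]]
    - [10,[0.372,0.261,0.06],[0,0,0]]

```text
time: 9.47
eef_pos: [0.6132, 0.1687, 0.0378]
tcp_rot: [-0.019, 0.707, 0.019, 0.707]
contact_force: [-1.3, -1.0, 1.4]
opening: 0.287
```

>>> play_rows:
  rows:
    - [10,[0,0,0],[0,0,0]]
    - [45,[0,0,0],[0,0,0]]
    - [45,[0,0,0],[0,0,0]]
    - [45,[0,0,0],[0,0,0]]
    - [45,[-0.06,0,0],[0,0,0]]
    - [45,[-0.14,0,0],[0,0,0]]
    - [45,[-0.24,0,0],[0,0,0]]
    - [45,[-0.34,0,0],[0,0,0]]
    - [45,[-0.38,-0.1,0],[0,0,0]]
    - [45,[-0.38,-0.2,0],[0,0,0]]

```text
time: 10.3
eef_pos: [0.6192, 0.1102, 0.1571]
tcp_rot: [-0.02, 0.703, 0.02, 0.71]
contact_force: [0.3, -0.3, -0.7]
opening: 0.448
```

```bash
python3 - <<'E'
from h import *
p,R=tcp();print(p,ctrl.get_state()['opening'],R.as_matrix().round(3)[:,0])
rel([[.434,-.283,.15],[.434,-.283,.016],[.5717,-.3741,.15]],.0609)
E
```

```text
[0.61919259 0.11015263 0.15714952] 0.4484764574475042 [ 0.01  0.   -1.  ]
turn [-0.002  0.007  0.   ]
[ 0.434 -0.283  0.15 ] -> [ 0.017 -1.273 -0.691]
[ 0.434 -0.283  0.016] -> [ 0.464 -1.273 -0.696]
[ 0.572 -0.374  0.15 ] -> [ 0.022 -1.602 -0.251]
```

>>> play_rows:
  rows:
    - [60,[0,-0.06,-0.01],[0,0,0]]
    - [60,[0,-0.18,-0.04],[0,0,0]]
    - [60,[0,-0.31,-0.06],[0,0,0]]
    - [60,[0,-0.44,-0.09],[0,0,0]]
    - [60,[0,-0.57,-0.11],[0,0,0]]
    - [60,[0,-0.7,-0.13],[0,0,0]]
    - [60,[0,-0.8,-0.15],[0,0,0]]
    - [60,[0,-0.88,-0.17],[0,0,0]]
    - [60,[0,-0.94,-0.18],[0,0,0]]
    - [60,[0,-1.0,-0.19],[0,0,0]]

```text
time: 11.13
eef_pos: [0.5752, -0.195, 0.1516]
tcp_rot: [-0.019, 0.707, 0.018, 0.707]
contact_force: [-0.3, 0.3, -0.1]
opening: 0.596
```

>>> play_rows:
  rows:
    - [60,[0,-0.1,-0.02],[0,0,0]]
    - [60,[0,-0.2,-0.03],[0,0,0]]
    - [60,[0,-0.3,-0.05],[0,0,0]]
    - [60,[0,-0.4,-0.06],[0,0,0]]
    - [60,[0,-0.5,-0.065],[0,0,0]]
    - [60,[0.05,-0.56,-0.065],[0,0,0]]
    - [60,[0.12,-0.6,-0.065],[0,0,0]]
    - [60,[0.18,-0.6,-0.065],[0,0,0]]
    - [60,[0.2,-0.6,-0.065],[0,0,0]]
    - [60,[0.2,-0.6,-0.065],[0,0,0]]

```text
time: 11.97
eef_pos: [0.5643, -0.373, 0.0886]
tcp_rot: [-0.018, 0.708, 0.02, 0.706]
contact_force: [-0.0, -0.5, 0.5]
opening: 0.603
```

```bash
python3 - <<'E'
from h import *
p,R=tcp();print(p,ctrl.get_state()['opening'],R.as_matrix().round(3)[:,0])
rel([[.5717,-.3741,.0165]],.0609)
c=snap('top','top1');w=snap('wrist','w2')
hsv=cv2.cvtColor(c['color'],cv2.COLOR_RGB2HSV);m=cv2.inRange(hsv,(5,150,100),(18,255,255));print('wedge',onz(c,*np.argwhere(m>0)[:,::-1].mean(0),.02))
print(proj(w,[.5717,-.3741,.04]),proj(w,[.434,-.283,.04]),proj(w,[.458,-.373,.04]))
o=np.hstack([cv2.resize(cv2.imread('pics/top1.png')[180:350,150:520],(400,184)),cv2.resize(cv2.imread('pics/w2.png'),(400,300))[:184]]) if 0 else None
a=cv2.resize(cv2.imread('pics/top1.png')[200:340,200:510],None,fx=1.6,fy=1.6);b=cv2.resize(cv2.imread('pics/w2.png'),(400,300))
o=np.zeros((530,500,3),np.uint8);o[:a.shape[0],:a.shape[1]]=a;o[226:526,:400]=b;cv2.imwrite('pics/c2.png',o)
E
```

```text
[ 0.56431906 -0.37297576  0.08860607] 0.6032288540446621 [-0.004  0.003 -1.   ]
turn [-0.005 -0.002 -0.002]
[ 0.572 -0.374  0.016] -> [ 0.24  -0.006  0.025]
wedge [ 0.47945384 -0.11923918  0.02      ]
[332.67395259 265.68727586] [88.67883814 96.52113728] [147.25833833 254.33728773]
```

View pics/c2.png

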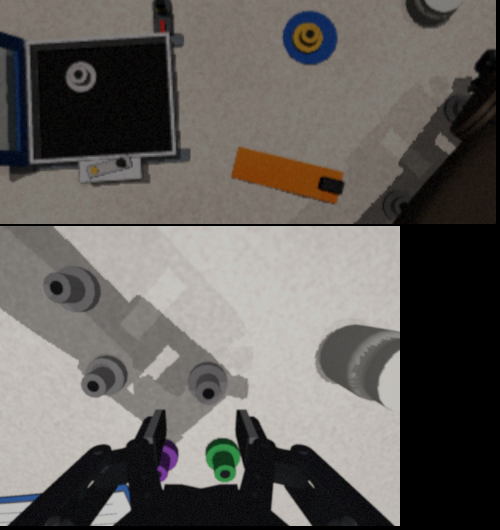

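>>> play_rows:
  rows:
    - [60,[0.06,-0.006,0.025],[0,0,0]]
    - [60,[0.14,-0.006,0.025],[0,0,0]]
    - [60,[0.21,-0.006,0.025],[0,0,0]]
    - [60,[0.235,-0.006,0.025],[0,0,0]]
    - [60,[0.24,-0.006,0.025],[0,0,0]]
    - [60,[0.24,-0.006,0.025],[0,0,0]]
    - [10,[0.24,-0.006,0.025],[0,0,0]]
    - [10,[0.24,-0.006,0.025],[0,0,0]]
    - [10,[0.24,-0.006,0.025],[0,0,0]]
    - [10,[0.24,-0.006,0.025],[0,0,0]]

```text
time: 12.9
eef_pos: [0.5745, -0.3765, 0.0218]
tcp_rot: [-0.02, 0.706, 0.018, 0.708]
contact_force: [-0.1, 0.7, 5.7]
opening: 0.285
```

>>> play_rows:
  rows:
    - [10,[0,0,0],[0,0,0]]
    - [10,[-0.1,0,0],[0,0,0]]
    - [10,[-0.21,0,0],[0,0,0]]
    - [10,[-0.32,0.05,0],[0,0,0]]
    - [10,[-0.4,0.13,0],[0,0,0]]
    - [10,[-0.44,0.25,0],[0,0,0]]
    - [10,[-0.44,0.38,0],[0,0,0]]
    - [10,[-0.44,0.51,0],[0,0,0]]
    - [10,[-0.44,0.64,0],[0,0,0]]
    - [10,[-0.44,0.75,0],[0,0,0]]

```text
time: 13.73
eef_pos: [0.5601, -0.1482, 0.1509]
tcp_rot: [-0.019, 0.707, 0.019, 0.707]
contact_force: [0.4, -0.6, -0.6]
opening: 0.291
```

```bash
python3 - <<'E'
from h import *
p,R=tcp();print(p,ctrl.get_state()['opening'],R.as_matrix().round(3)[:,0])
rel([fx([.035,.035,.15])],.0609)
E
```

```text
[ 0.56014603 -0.14815917  0.15089581] 0.29077529052620465 [-0.001  0.001 -1.   ]
turn [-0.004 -0.    -0.001]
[0.542 0.168 0.15 ] -> [ 0.004  1.054 -0.005]
```

>>> play_rows:
  rows:
    - [10,[0,0.12,0],[0,0,0]]
    - [10,[0,0.25,0],[0,0,0]]
    - [10,[0,0.38,0],[0,0,0]]
    - [10,[0,0.51,0],[0,0,0]]
    - [10,[0,0.64,0],[0,0,0]]
    - [10,[0,0.76,0],[0,0,0]]
    - [10,[0,0.86,0],[0,0,0]]
    - [10,[0,0.94,0],[0,0,0]]
    - [10,[0,0.99,0],[0,0,0]]
    - [10,[0,1.0,0],[0,0,0]]

```text
time: 14.57
eef_pos: [0.5441, 0.1513, 0.1509]
tcp_rot: [-0.02, 0.707, 0.02, 0.707]
contact_force: [0.2, 0.7, -0.7]
opening: 0.285
```

```bash
python3 - <<'E'
from h import *
p,R=tcp();print(p,ctrl.get_state()['opening'],R.as_matrix().round(3)[:,0])
rel([fx([.035,.035,.039])],.0609)
E
```

```text
[0.5440504  0.15128876 0.15087333] 0.28529826143756754 [-0.001  0.001 -1.   ]
turn [-0.002 -0.    -0.   ]
[0.542 0.168 0.039] -> [ 0.373  0.055 -0.005]
```

>>> play_rows:
  rows:
    - [10,[0.05,0.055,-0.005],[0,0,0]]
    - [10,[0.14,0.055,-0.005],[0,0,0]]
    - [10,[0.24,0.055,-0.005],[0,0,0]]
    - [10,[0.31,0.055,-0.005],[0,0,0]]
    - [10,[0.35,0.055,-0.005],[0,0,0]]
    - [10,[0.37,0.055,-0.005],[0,0,0]]
    - [10,[0.377,0.055,-0.005],[0,0,0]]
    - [10,[0.377,0.055,-0.005],[0,0,0]]
    - [10,[0.377,0.055,-0.005],[0,0,0]]

```text
time: 15.32
eef_pos: [0.5431, 0.1646, 0.0405]
tcp_rot: [-0.019, 0.707, 0.019, 0.707]
contact_force: [-3.6, -1.3, 7.4]
opening: 0.286
```

>>> play_rows:
  rows:
    - [45,[0,0,0],[0,0,0]]
    - [45,[0,0,0],[0,0,0]]
    - [45,[0,0,0],[0,0,0]]
    - [45,[-0.06,0,0],[0,0,0]]
    - [45,[-0.14,0,0],[0,0,0]]
    - [45,[-0.24,0,0],[0,0,0]]
    - [45,[-0.34,0,0],[0,0,0]]
    - [45,[-0.38,-0.1,0],[0,0,0]]
    - [45,[-0.38,-0.22,0],[0,0,0]]
    - [45,[-0.38,-0.35,0],[0,0,0]]

```text
time: 16.15
eef_pos: [0.5494, 0.0599, 0.1543]
tcp_rot: [-0.02, 0.705, 0.02, 0.708]
contact_force: [0.1, 0.1, -0.2]
opening: 0.454
```

```bash
python3 - <<'E'
from h import *
p,R=tcp();print(p,ctrl.get_state()['opening'],R.as_matrix().round(3)[:,0])
rel([[.458,-.373,.15],[.434,-.283,.15]],.0609)
E
```

```text
[0.54939436 0.05993942 0.15433815] 0.4541689330358524 [ 0.005 -0.    -1.   ]
turn [-0.003  0.003  0.   ]
[ 0.458 -0.373  0.15 ] -> [ 0.013 -1.424 -0.386]
[ 0.434 -0.283  0.15 ] -> [ 0.013 -1.12  -0.449]
```

>>> play_rows:
  rows:
    - [60,[0,-0.12,-0.03],[0,0,0]]
    - [60,[0,-0.25,-0.07],[0,0,0]]
    - [60,[0,-0.38,-0.11],[0,0,0]]
    - [60,[0,-0.51,-0.15],[0,0,0]]
    - [60,[0,-0.64,-0.19],[0,0,0]]
    - [60,[0,-0.77,-0.22],[0,0,0]]
    - [60,[0,-0.88,-0.25],[0,0,0]]
    - [60,[0,-0.96,-0.27],[0,0,0]]
    - [60,[0,-0.99,-0.28],[0,0,0]]
    - [60,[0,-1.0,-0.28],[0,0,0]]

```text
time: 16.98
eef_pos: [0.48, -0.2455, 0.1522]
tcp_rot: [-0.018, 0.707, 0.018, 0.707]
contact_force: [0.9, -0.2, -0.6]
opening: 0.599
```

>>> play_rows:
  rows:
    - [60,[0,-0.1,-0.02],[0,0,0]]
    - [60,[0,-0.22,-0.05],[0,0,0]]
    - [60,[0,-0.32,-0.08],[0,0,0]]
    - [60,[0.03,-0.39,-0.1],[0,0,0]]
    - [60,[0.1,-0.42,-0.105],[0,0,0]]
    - [60,[0.17,-0.424,-0.106],[0,0,0]]
    - [60,[0.2,-0.424,-0.106],[0,0,0]]
    - [60,[0.2,-0.424,-0.106],[0,0,0]]
    - [60,[0.2,-0.424,-0.106],[0,0,0]]

```text
time: 17.73
eef_pos: [0.4559, -0.371, 0.0918]
tcp_rot: [-0.019, 0.707, 0.02, 0.707]
contact_force: [0.1, -0.6, 1.2]
opening: 0.594
```

```bash
python3 - <<'E'
from h import *
p,R=tcp();print(p,ctrl.get_state()['opening'],R.as_matrix().round(3)[:,0])
rel([[.458,-.373,.0185]],.0609)
def bores(w):
    g=cv2.cvtColor(w['color'],cv2.COLOR_RGB2GRAY);return g
w=snap('wrist','w3');print(proj(w,[.458,-.373,.04]),proj(w,[.434,-.283,.04]))
b=cv2.imread('pics/w3.png')
for q in ([.458,-.373,.04],[.434,-.283,.04]):
    u=proj(w,q).astype(int);g=cv2.GaussianBlur(cv2.cvtColor(b,cv2.COLOR_BGR2GRAY),(5,5),0)
    y0,x0=max(u[1]-25,0),max(u[0]-25,0);k=g[y0:u[1]+25,x0:u[0]+25];_,_,l,_=cv2.minMaxLoc(k)
    print('dark',l[0]+x0,l[1]+y0,onz(w,l[0]+x0,l[1]+y0,.04).round(4))
E
```

```text
[ 0.45594525 -0.3710465   0.09177063] 0.5942576780543577 [-0.001  0.001 -1.   ]
turn [-0.004 -0.    -0.001]
[ 0.458 -0.373  0.018] -> [ 0.244 -0.007  0.007]
[325.27492111 266.31653538] [290.30270932 108.65045628]
dark 328 264 [ 0.4596 -0.3714  0.04  ]
dark 282 84 [ 0.4293 -0.2709  0.04  ]
```

>>> play_rows:
  rows:
    - [60,[0.06,-0.004,0.009],[0,0,0]]
    - [60,[0.14,-0.004,0.009],[0,0,0]]
    - [60,[0.21,-0.004,0.009],[0,0,0]]
    - [60,[0.24,-0.004,0.009],[0,0,0]]
    - [60,[0.244,-0.004,0.009],[0,0,0]]
    - [60,[0.244,-0.004,0.009],[0,0,0]]
    - [10,[0.244,-0.004,0.009],[0,0,0]]
    - [10,[0.244,-0.004,0.009],[0,0,0]]
    - [10,[0.244,-0.004,0.009],[0,0,0]]
    - [10,[0.244,-0.004,0.009],[0,0,0]]

```text
time: 18.62
eef_pos: [0.4595, -0.3747, 0.0211]
tcp_rot: [-0.02, 0.706, 0.018, 0.708]
contact_force: [-0.6, 0.5, 5.9]
opening: 0.282
```

>>> play_rows:
  rows:
    - [10,[0,0,0],[0,0,0]]
    - [10,[-0.1,0,0],[0,0,0]]
    - [10,[-0.21,0,0],[0,0,0]]
    - [10,[-0.32,0.05,0.02],[0,0,0]]
    - [10,[-0.4,0.13,0.05],[0,0,0]]
    - [10,[-0.44,0.25,0.1],[0,0,0]]
    - [10,[-0.44,0.37,0.16],[0,0,0]]
    - [10,[-0.44,0.49,0.21],[0,0,0]]
    - [10,[-0.44,0.61,0.26],[0,0,0]]
    - [10,[-0.44,0.72,0.3],[0,0,0]]

```text
time: 19.45
eef_pos: [0.5368, -0.1507, 0.1509]
tcp_rot: [-0.019, 0.707, 0.019, 0.707]
contact_force: [1.0, -0.2, -2.0]
opening: 0.284
```

```bash
python3 - <<'E'
from h import *
p,R=tcp();print(p,ctrl.get_state()['opening'],R.as_matrix().round(3)[:,0])
rel([fx([-.04,-.035,.15])],.0609)
E
```

```text
[ 0.53677751 -0.15071825  0.1509062 ] 0.2836727972645147 [ 0.  0. -1.]
turn [-0.004  0.    -0.   ]
[0.616 0.097 0.15 ] -> [0.003 0.81  0.308]
```

>>> play_rows:
  rows:
    - [10,[0,0.12,0.045],[0,0,0]]
    - [10,[0,0.24,0.09],[0,0,0]]
    - [10,[0,0.36,0.14],[0,0,0]]
    - [10,[0,0.48,0.18],[0,0,0]]
    - [10,[0,0.6,0.23],[0,0,0]]
    - [10,[0,0.7,0.27],[0,0,0]]
    - [10,[0,0.77,0.295],[0,0,0]]
    - [10,[0,0.805,0.308],[0,0,0]]
    - [10,[0,0.81,0.308],[0,0,0]]
    - [10,[0,0.81,0.308],[0,0,0]]

```text
time: 20.28
eef_pos: [0.6153, 0.0945, 0.1505]
tcp_rot: [-0.02, 0.707, 0.019, 0.706]
contact_force: [0.5, -0.9, -0.7]
opening: 0.289
```

>>> play_rows:
  rows:
    - [10,[0.05,0,0],[0,0,0]]
    - [10,[0.14,0,0],[0,0,0]]
    - [10,[0.24,0,0],[0,0,0]]
    - [10,[0.31,0,0],[0,0,0]]
    - [10,[0.35,0,0],[0,0,0]]
    - [10,[0.365,0,0],[0,0,0]]
    - [10,[0.372,0,0],[0,0,0]]
    - [10,[0.374,0,0],[0,0,0]]
    - [10,[0.374,0,0],[0,0,0]]

```text
time: 21.03
eef_pos: [0.6167, 0.0937, 0.0401]
tcp_rot: [-0.019, 0.706, 0.019, 0.708]
contact_force: [-0.4, -0.7, 1.7]
opening: 0.285
```

```bash
python3 - <<'E'
from h import *
p,R=tcp();print(p,tofx(p),ctrl.get_state()['opening'],R.as_matrix().round(3)[:,0])
E
```

```text
[0.61672243 0.09368717 0.04010402] [-0.04335088 -0.03544956  0.04010402] 0.2846412098661307 [ 0.002 -0.    -1.   ]
```

Release, and on towards the fourth hub (C at about 0.434, -0.283).

>>> play_rows:
  rows:
    - [45,[0,0,0],[0,0,0]]
    - [45,[0,0,0],[0,0,0]]
    - [45,[0,0,0],[0,0,0]]
    - [45,[-0.06,0,0],[0,0,0]]
    - [45,[-0.14,0,0],[0,0,0]]
    - [45,[-0.24,0,0],[0,0,0]]
    - [45,[-0.34,0,0],[0,0,0]]
    - [45,[-0.38,-0.1,0],[0,0,0]]
    - [45,[-0.38,-0.22,0],[0,0,0]]
    - [45,[-0.38,-0.35,0],[0,0,0]]

```text
time: 21.87
eef_pos: [0.6226, -0.0102, 0.1552]
tcp_rot: [-0.02, 0.705, 0.02, 0.708]
contact_force: [0.1, -0.3, -0.9]
opening: 0.455
```

>>> play_rows:
  rows:
    - [60,[0,-0.11,-0.07],[0,0,0]]
    - [60,[0,-0.22,-0.14],[0,0,0]]
    - [60,[0,-0.33,-0.22],[0,0,0]]
    - [60,[0,-0.44,-0.29],[0,0,0]]
    - [60,[0,-0.55,-0.36],[0,0,0]]
    - [60,[0,-0.66,-0.44],[0,0,0]]
    - [60,[0,-0.75,-0.49],[0,0,0]]
    - [60,[0,-0.81,-0.52],[0,0,0]]
    - [60,[0,-0.84,-0.54],[0,0,0]]
    - [60,[0,-0.85,-0.54],[0,0,0]]

```text
time: 22.7
eef_pos: [0.4727, -0.2749, 0.1529]
tcp_rot: [-0.018, 0.707, 0.018, 0.707]
contact_force: [1.0, -1.1, 0.7]
opening: 0.602
```

```bash
python3 - <<'E'
from h import *
p,R=tcp();print(p,ctrl.get_state()['opening'],R.as_matrix().round(3)[:,0])
w=snap('wrist','w4');print(proj(w,[.434,-.283,.04]))
b=cv2.imread('pics/w4.png');u=proj(w,[.434,-.283,.04]).astype(int)
g=cv2.GaussianBlur(cv2.cvtColor(b,cv2.COLOR_BGR2GRAY),(5,5),0)
k=g[u[1]-20:u[1]+20,u[0]-20:u[0]+20];_,_,l,_=cv2.minMaxLoc(k);v=(l[0]+u[0]-20,l[1]+u[1]-20);print(v,onz(w,*v,.04))
rel([[.434,-.283,.0185]],.0609)
E
```

```text
[ 0.47268878 -0.27486513  0.15289777] 0.6023622123470297 [ 0. -0. -1.]
[272.10539066 240.09202169]
(np.int64(290), np.int64(228)) [ 0.44785092 -0.27234526  0.04      ]
turn [-0.006  0.     0.   ]
[ 0.434 -0.283  0.018] -> [ 0.448 -0.022 -0.133]
```

View pics/w4.png

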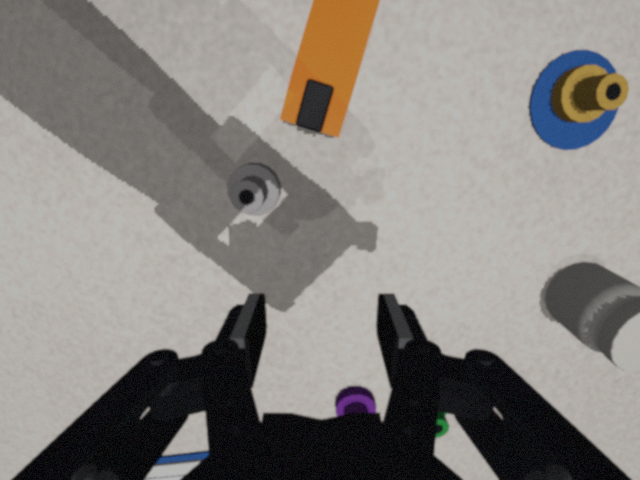

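```bash
python3 - <<'E'
from h import *
p,R=tcp();w=cams.read_camera('wrist');q=onz(w,246,197,.04);print(q)
q=q+[-.0015,0,0]
rel([[q[0],q[1],.0195],[q[0],q[1],.09]],.0609)
E
```

```text
[ 0.41468034 -0.24903118  0.04      ]
turn [-0.005  0.    -0.   ]
[ 0.413 -0.249  0.02 ] -> [ 0.444  0.092 -0.197]
[ 0.413 -0.249  0.09 ] -> [ 0.209  0.092 -0.197]
```

>>> play_rows:
  rows:
    - [60,[0.0,0.04,-0.08],[0,0,0]]
    - [60,[0.05,0.08,-0.15],[0,0,0]]
    - [60,[0.13,0.092,-0.19],[0,0,0]]
    - [60,[0.2,0.092,-0.196],[0,0,0]]
    - [60,[0.21,0.092,-0.196],[0,0,0]]
    - [60,[0.21,0.092,-0.196],[0,0,0]]
    - [60,[0.21,0.092,-0.196],[0,0,0]]

```text
time: 23.38
eef_pos: [0.4144, -0.249, 0.0907]
tcp_rot: [-0.02, 0.706, 0.019, 0.707]
contact_force: [-0.2, -0.6, 0.6]
opening: 0.599
```

```bash
python3 - <<'E'
from h import *
p,R=tcp();print(p)
w=snap('wrist','w5');b=cv2.imread('pics/w5.png');u=proj(w,[.4135,-.249,.04]).astype(int)
g=cv2.GaussianBlur(cv2.cvtColor(b,cv2.COLOR_BGR2GRAY),(5,5),0)
k=g[u[1]-18:u[1]+18,u[0]-18:u[0]+18];_,_,l,_=cv2.minMaxLoc(k);v=(l[0]+u[0]-18,l[1]+u[1]-18);print(u,v,k.min(),onz(w,*v,.04))
rel([[.4135,-.249,.0195]],.0609)
E
```

```text
[ 0.41443961 -0.24900382  0.09065551]
[320 263] (np.int64(317), np.int64(268)) 12 [ 0.41156121 -0.25195217  0.04      ]
turn [-0.004  0.001  0.001]
[ 0.414 -0.249  0.02 ] -> [ 0.239  0.002 -0.005]
```

>>> play_rows:
  rows:
    - [60,[0.06,-0.003,-0.007],[0,0,0]]
    - [60,[0.14,-0.003,-0.007],[0,0,0]]
    - [60,[0.21,-0.003,-0.007],[0,0,0]]
    - [60,[0.236,-0.003,-0.007],[0,0,0]]
    - [60,[0.239,-0.003,-0.007],[0,0,0]]
    - [60,[0.239,-0.003,-0.007],[0,0,0]]
    - [10,[0.239,-0.003,-0.007],[0,0,0]]
    - [10,[0.239,-0.003,-0.007],[0,0,0]]
    - [10,[0.239,-0.003,-0.007],[0,0,0]]
    - [10,[0.239,-0.003,-0.007],[0,0,0]]

```text
time: 24.27
eef_pos: [0.4125, -0.2513, 0.0199]
tcp_rot: [-0.02, 0.706, 0.018, 0.708]
contact_force: [0.1, 0.9, 6.2]
opening: 0.289
```

>>> play_rows:
  rows:
    - [10,[0,0,0],[0,0,0]]
    - [10,[-0.1,0,0],[0,0,0]]
    - [10,[-0.21,0,0],[0,0,0]]
    - [10,[-0.32,0.05,0.02],[0,0,0]]
    - [10,[-0.4,0.13,0.06],[0,0,0]]
    - [10,[-0.44,0.24,0.12],[0,0,0]]
    - [10,[-0.44,0.35,0.19],[0,0,0]]
    - [10,[-0.44,0.46,0.26],[0,0,0]]
    - [10,[-0.44,0.57,0.32],[0,0,0]]
    - [10,[-0.44,0.66,0.37],[0,0,0]]

```text
time: 25.1
eef_pos: [0.5115, -0.044, 0.15]
tcp_rot: [-0.019, 0.707, 0.019, 0.707]
contact_force: [0.8, 0.1, -1.5]
opening: 0.287
```

```bash
python3 - <<'E'
from h import *
p,R=tcp();print(p,ctrl.get_state()['opening'],R.as_matrix().round(3)[:,0])
rel([fx([-.04,.035,.15])],.0609)
E
```

```text
[ 0.51154383 -0.04400688  0.14998559] 0.2866143431376863 [-0.  0. -1.]
turn [-0.004 -0.    -0.   ]
[0.546 0.093 0.15 ] -> [0.    0.449 0.14 ]
```

>>> play_rows:
  rows:
    - [10,[0,0.1,0.03],[0,0,0]]
    - [10,[0,0.2,0.06],[0,0,0]]
    - [10,[0,0.3,0.09],[0,0,0]]
    - [10,[0,0.39,0.12],[0,0,0]]
    - [10,[0,0.44,0.14],[0,0,0]]
    - [10,[0,0.449,0.14],[0,0,0]]
    - [10,[0.06,0.449,0.14],[0,0,0]]
    - [10,[0.16,0.449,0.14],[0,0,0]]
    - [10,[0.26,0.449,0.14],[0,0,0]]
    - [10,[0.32,0.449,0.14],[0,0,0]]

```text
time: 25.93
eef_pos: [0.5436, 0.0895, 0.0508]
tcp_rot: [-0.019, 0.709, 0.019, 0.705]
contact_force: [1.6, -0.4, 1.6]
opening: 0.288
```

>>> play_rows:
  rows:
    - [10,[0.03,0,0],[0,0,0]]
    - [10,[0.045,0,0],[0,0,0]]
    - [10,[0.05,0,0],[0,0,0]]
    - [10,[0.05,0,0],[0,0,0]]
    - [10,[0.05,0,0],[0,0,0]]

```text
time: 26.35
eef_pos: [0.5474, 0.09, 0.0405]
tcp_rot: [-0.019, 0.706, 0.019, 0.708]
contact_force: [-0.1, -0.7, -0.3]
opening: 0.286
```

>>> play_rows:
  rows:
    - [45,[0,0,0],[0,0,0]]
    - [45,[0,0,0],[0,0,0]]
    - [45,[0,0,0],[0,0,0]]
    - [45,[-0.06,0,0],[0,0,0]]
    - [45,[-0.14,0,0],[0,0,0]]
    - [45,[-0.24,0,0],[0,0,0]]
    - [45,[-0.36,0,0],[0,0,0]]
    - [45,[-0.48,-0.1,0],[0,0,0]]
    - [45,[-0.5,-0.2,0],[0,0,0]]
    - [45,[-0.5,-0.25,0],[0,0,0]]

```text
time: 27.18
eef_pos: [0.5526, 0.0133, 0.1945]
tcp_rot: [-0.02, 0.704, 0.018, 0.71]
contact_force: [0.5, 0.2, -0.6]
opening: 0.449
```

```bash
python3 - <<'E'
from h import *
p,R=tcp();print(p)
c=snap('top','top2');s=snap('side','side2');w=snap('wrist','w6')
a=cv2.resize(cv2.imread('pics/w6.png'),(480,360));t=cv2.imread('pics/top2.png')[195:335,155:315];t=cv2.resize(t,(320,280))
d=cv2.imread('pics/side2.png')[130:280,225:345];d=cv2.resize(d,(288,360))
o=np.zeros((600,790,3),np.uint8);o[:360,:480]=a;o[:360,490:778]=d;o[365:600,:320]=t[:235];cv2.imwrite('pics/c3.png',np.clip(o*1.3,0,255).astype(np.uint8))
print('lid hinge top',proj(s,fx([.104,0,.074])),proj(s,fx([.104,.088,.074])))
for th in (1.5,1.7,1.9):print(th,[proj(s,fx([.104-.206*np.cos(th),y,.074+.206*np.sin(th)])).round(1) for y in (-.088,.088)],[proj(c,fx([.104-.206*np.cos(th),y,.074+.206*np.sin(th)])).round(1) for y in (-.088,.088)])
E
```

```text
[0.55262633 0.01330576 0.19450881]
lid hinge top [267.83471693 210.01535903] [241.29134617 216.06710073]
1.5 [array([293.5, 148.8]), array([236.6, 159.8])] [array([198.7, 205.1]), array([200.8, 301.1])]
1.7 [array([288.7, 143.4]), array([232.7, 154. ])] [array([176.5, 206.4]), array([178.1, 302.4])]
1.9 [array([284.2, 140.7]), array([229.3, 151. ])] [array([156.4, 208.5]), array([157.5, 303.7])]
```

View pics/c3.png

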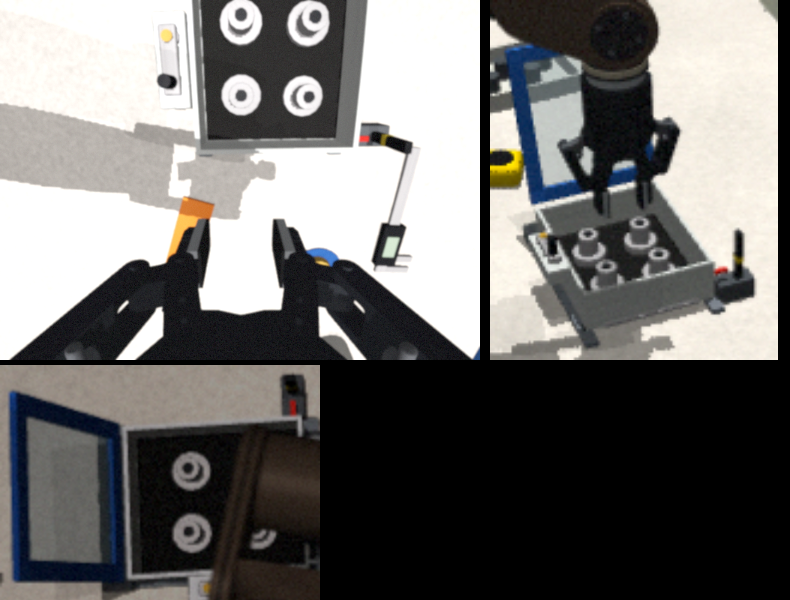

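>>> play_rows:
  rows:
    - [0,[-0.1,0,0],[0,0,0]]
    - [0,[-0.22,0,0],[0,0,0]]
    - [0,[-0.34,0,0],[0,0,0]]
    - [0,[-0.42,0.04,0],[0,0,0]]
    - [0,[-0.45,0.12,0],[0,0,0]]
    - [0,[-0.45,0.24,0],[0,0,0]]
    - [0,[-0.45,0.37,0],[0,0,0]]
    - [0,[-0.45,0.5,0],[0,0,0]]
    - [0,[-0.45,0.63,0],[0,0,0]]
    - [0,[-0.45,0.76,0],[0,0,0]]

```text
time: 28.17
eef_pos: [0.5362, 0.2462, 0.3228]
tcp_rot: [-0.019, 0.708, 0.02, 0.706]
contact_force: [1.1, -0.0, -0.8]
opening: -0.002
```

```bash
python3 - <<'E'
from h import *
p,R=tcp();print(p,tofx(p),R.as_matrix().round(3)[:,0])
rel([fx([.215,0,.32]),fx([.215,0,.235])],.0609)
E
```

```text
[0.53616055 0.24619452 0.32284708] [0.1137772  0.03568044 0.32284708] [-0.002  0.    -1.   ]
turn [-0.004 -0.002 -0.   ]
[0.566 0.349 0.32 ] -> [0.009 0.338 0.117]
[0.566 0.349 0.235] -> [0.293 0.338 0.118]
```

>>> play_rows:
  rows:
    - [0,[0,0.1,0.035],[0,0,0]]
    - [0,[0,0.2,0.07],[0,0,0]]
    - [0,[0,0.3,0.1],[0,0,0]]
    - [0,[0,0.34,0.117],[0,0,0]]
    - [0,[0.02,0.345,0.117],[0,0,0]]
    - [0,[0.1,0.345,0.117],[0,0,0]]
    - [0,[0.2,0.345,0.117],[0,0,0]]
    - [0,[0.27,0.345,0.117],[0,0,0]]
    - [0,[0.285,0.345,0.117],[0,0,0]]
    - [0,[0.285,0.345,0.117],[0,0,0]]

```text
time: 29.0
eef_pos: [0.5652, 0.3477, 0.235]
tcp_rot: [-0.02, 0.709, 0.018, 0.705]
contact_force: [0.1, -0.8, -0.1]
opening: -0.004
```

```bash
python3 - <<'E'
from h import *
p,R=tcp();print(p,tofx(p),ctrl.get_state()['contact_force'])
f=tofx(p)
H=np.array([.104,.074]);pts=[(.16,.237),(.135,.237)]
for th in np.deg2rad([85,75,65,55,45,35,25,17,10,5,0,-1]):
    r=.165+.015*(1-max(th,0)/1.5)
    C=H+r*np.array([-np.cos(th),np.sin(th)])+.005*np.array([np.sin(th),np.cos(th)]);pts.append((C[0]+.011,C[1]))
for x,z in pts: print(round(x,4),round(z,4),np.round([(f[2]-z)/.3,(x-f[0])/.3],3))
E
```

```text
[0.56523734 0.34769125 0.23496955] [0.21331596 0.00047986 0.23496955] [ 0.07467136 -0.79022072 -0.14038942]
0.16 0.237 [-0.007 -0.178]
0.135 0.237 [-0.007 -0.261]
0.1056 0.239 [-0.013 -0.359]
0.0766 0.2365 [-0.005 -0.456]
0.0483 0.229 [ 0.02 -0.55]
0.0214 0.2165 [ 0.062 -0.64 ]
-0.0032 0.1993 [ 0.119 -0.722]
-0.0246 0.1778 [ 0.19  -0.793]
-0.0421 0.1528 [ 0.274 -0.851]
-0.0528 0.1305 [ 0.348 -0.887]
-0.0597 0.1099 [ 0.417 -0.91 ]
-0.063 0.0946 [ 0.468 -0.921]
-0.065 0.079 [ 0.52  -0.928]
-0.0651 0.0759 [ 0.53  -0.928]
```

>>> play_rows:
  rows:
    - [0,[-0.007,-0.06,0],[0,0,0]]
    - [0,[-0.007,-0.12,0],[0,0,0]]
    - [0,[-0.01,-0.18,0],[0,0,0]]
    - [0,[-0.01,-0.24,0],[0,0,0]]
    - [0,[-0.012,-0.3,0],[0,0,0]]
    - [0,[-0.013,-0.36,0],[0,0,0]]
    - [0,[-0.01,-0.41,0],[0,0,0]]
    - [0,[-0.005,-0.456,0],[0,0,0]]
    - [0,[0.007,-0.503,0],[0,0,0]]
    - [0,[0.02,-0.55,0],[0,0,0]]

```text
time: 29.83
eef_pos: [0.5766, 0.1827, 0.2333]
tcp_rot: [-0.019, 0.706, 0.019, 0.708]
contact_force: [0.0, 0.6, -0.7]
opening: -0.002
```

>>> play_rows:
  rows:
    - [0,[0.02,-0.046,0],[0,0,0]]
    - [0,[0.042,-0.09,0],[0,0,0]]
    - [0,[0.07,-0.132,0],[0,0,0]]
    - [0,[0.1,-0.172,0],[0,0,0]]
    - [0,[0.135,-0.208,0],[0,0,0]]
    - [0,[0.17,-0.243,0],[0,0,0]]
    - [0,[0.212,-0.273,0],[0,0,0]]
    - [0,[0.254,-0.3,0],[0,0,0]]
    - [0,[0.292,-0.32,0],[0,0,0]]
    - [0,[0.328,-0.337,0],[0,0,0]]

```text
time: 30.67
eef_pos: [0.5813, 0.0819, 0.1325]
tcp_rot: [-0.019, 0.707, 0.019, 0.706]
contact_force: [-0.2, 1.6, 0.6]
opening: -0.002
```

```bash
python3 - <<'E'
from h import *
p,R=tcp();f=tofx(p);print(p,f,ctrl.get_state()['contact_force'])
for x,z in [(-.06,.11),(-.063,.0946),(-.065,.079),(-.065,.077)]: print(np.round([(f[2]-z)/.3,(x-f[0])/.3],3))
E
```

```text
[0.58127596 0.08191142 0.13246973] [-0.05294731  0.00064794  0.13246973] [-0.17116793  1.59420308  0.59520747]
[ 0.075 -0.024]
[ 0.126 -0.034]
[ 0.178 -0.04 ]
[ 0.185 -0.04 ]
```

>>> play_rows:
  rows:
    - [0,[0.035,-0.012,0],[0,0,0]]
    - [0,[0.07,-0.023,0],[0,0,0]]
    - [0,[0.1,-0.03,0],[0,0,0]]
    - [0,[0.13,-0.034,0],[0,0,0]]
    - [0,[0.155,-0.038,0],[0,0,0]]
    - [0,[0.172,-0.04,0],[0,0,0]]
    - [0,[0.18,-0.04,0],[0,0,0]]
    - [0,[0.184,-0.04,0],[0,0,0]]
    - [0,[0.184,-0.04,0],[0,0,0]]

```text
time: 31.42
eef_pos: [0.5825, 0.0707, 0.0792]
tcp_rot: [-0.019, 0.707, 0.019, 0.707]
contact_force: [0.1, -1.4, -1.0]
opening: -0.004
```

```bash
python3 - <<'E'
from h import *
p,R=tcp();f=tofx(p);print(p,f,ctrl.get_state()['contact_force'])
w=snap('wrist','w7')
s=snap('side','side3');a=cv2.resize(cv2.imread('pics/side3.png')[150:290,220:350],None,fx=3,fy=3);cv2.imwrite('pics/c4.png',np.hstack([a,cv2.resize(cv2.imread('pics/w7.png'),(400,420))]))
E
```

```text
[0.5824537  0.07069347 0.07921067] [-0.06421614  0.00015517  0.07921067] [ 0.12032618 -1.40429512 -1.02260803]
```

View pics/c4.png

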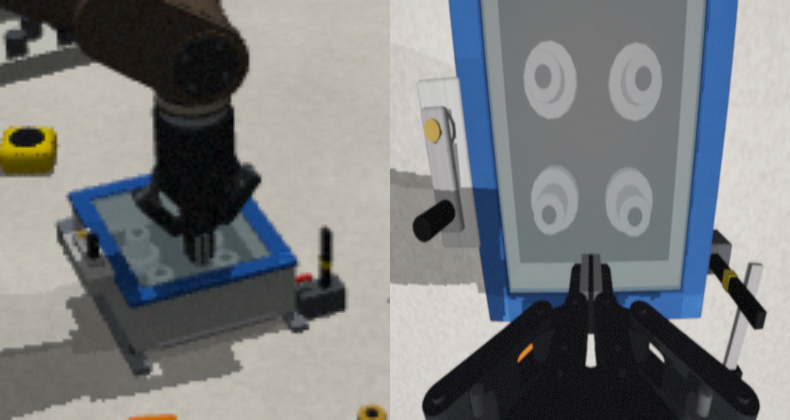

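>>> play_rows:
  rows:
    - [0,[0.008,0,0],[0,0,0]]
    - [0,[0.014,0,0],[0,0,0]]
    - [0,[0.018,0,0],[0,0,0]]
    - [0,[0.02,0,0],[0,0,0]]
    - [0,[0.02,0,0],[0,0,0]]
    - [0,[0.02,0,0],[0,0,0]]

```text
time: 32.02
eef_pos: [0.5831, 0.0707, 0.0786]
tcp_rot: [-0.019, 0.707, 0.019, 0.707]
contact_force: [-10.7, -1.2, 23.0]
opening: 0.002
```

>>> play_rows:
  rows:
    - [60,[-0.1,0,0],[0,0,0]]
    - [60,[-0.2,0,0],[0,0,0]]
    - [60,[-0.3,-0.03,-0.08],[0,0,0]]
    - [60,[-0.36,-0.06,-0.16],[0,0,0]]
    - [50,[-0.36,-0.08,-0.24],[0,0,0]]
    - [50,[-0.36,-0.1,-0.3],[0,0,0]]
    - [50,[-0.36,-0.1,-0.33],[0,0,0]]
    - [50,[-0.36,-0.1,-0.33],[0,0,0]]
    - [50,[-0.36,-0.1,-0.33],[0,0,0]]

```text
time: 32.77
eef_pos: [0.4853, 0.0355, 0.181]
tcp_rot: [-0.019, 0.706, 0.019, 0.707]
contact_force: [-1.1, 0.6, 0.1]
opening: 0.5
```

```bash
python3 - <<'E'
from h import *
p,R=tcp();f=tofx(p);print(p,f)
w=snap('wrist','w8')
for a in (0,.1,.2,.3):
    b=[.01-.038*np.cos(a),.1-.038*np.sin(a)];print(a,[proj(w,fx([*b,z])).round(0) for z in (.089,.113)],'axis',proj(w,fx([.01,.1,.089])))
im=cv2.imread('pics/w8.png');cv2.imwrite('pics/c5.png',cv2.resize(im[100:400,120:520],None,fx=1.5,fy=1.5))
E
```

```text
[0.48528389 0.03552086 0.18100868] [-0.0934092   0.09928564  0.18100868]
0 [array([320., 148.]), array([320., 151.])] axis [319.46258049  87.35503633]
0.1 [array([326., 148.]), array([326., 151.])] axis [319.46258049  87.35503633]
0.2 [array([331., 147.]), array([333., 150.])] axis [319.46258049  87.35503633]
0.3 [array([337., 146.]), array([339., 148.])] axis [319.46258049  87.35503633]
```

View pics/c5.png

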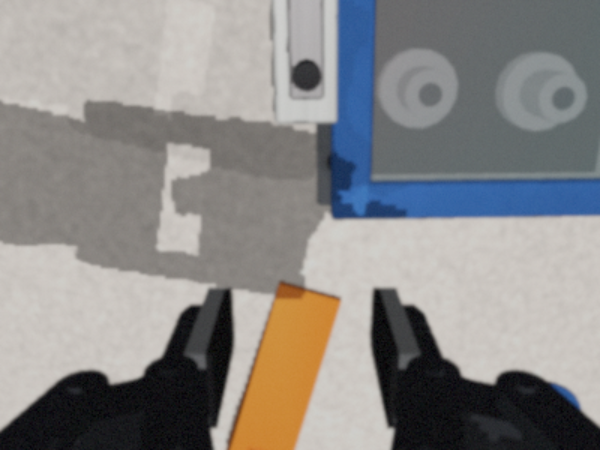

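>>> play_rows:
  rows:
    - [50,[0.0,0.08,0.004],[0,0,0]]
    - [50,[0.0,0.16,0.004],[0,0,0]]
    - [50,[0.05,0.21,0.004],[0,0,0]]
    - [50,[0.14,0.218,0.004],[0,0,0]]
    - [50,[0.22,0.218,0.004],[0,0,0]]
    - [50,[0.27,0.218,0.004],[0,0,0]]
    - [50,[0.287,0.218,0.004],[0,0,0]]
    - [50,[0.287,0.218,0.004],[0,0,0]]
    - [0,[0.287,0.218,0.004],[0,0,0]]
    - [0,[0.287,0.218,0.004],[0,0,0]]
  force: 20

```text
time: 33.65
eef_pos: [0.4841, 0.1008, 0.0962]
tcp_rot: [-0.019, 0.706, 0.019, 0.708]
contact_force: [-0.6, 0.0, 0.4]
opening: 0.227
```

>>> play_rows:
  rows:
    - [0,[0,0,0],[0,0,0]]
    - [0,[0,0,0],[0,0,0]]
    - [0,[0,0,0],[0,0,0]]
    - [0,[0,0,0],[0,0,0]]

```text
time: 33.98
eef_pos: [0.484, 0.1006, 0.0963]
tcp_rot: [-0.019, 0.706, 0.019, 0.708]
contact_force: [0.7, -0.2, 3.4]
opening: 0.125
```

>>> play_rows:
  rows:
    - [0,[0,0.004,0.025],[0,0,0]]
    - [0,[0,0.015,0.054],[0,0,0]]
    - [0,[0,0.034,0.08],[0,0,0]]
    - [0,[0,0.058,0.1],[0,0,0]]
    - [0,[0,0.087,0.114],[0,0,0]]
    - [0,[0,0.126,0.12],[0,0,0]]
    - [0,[0,0.136,0.12],[0,0,0]]
    - [0,[0,0.14,0.12],[0,0,0]]
    - [0,[0,0.14,0.12],[0,0,0]]
    - [0,[0,0.14,0.12],[0,0,0]]

```text
time: 34.82
eef_pos: [0.5184, 0.1448, 0.096]
tcp_rot: [-0.019, 0.705, 0.019, 0.709]
contact_force: [5.5, 0.3, 1.6]
opening: 0.124
```

```bash
python3 - <<'E'
from h import *
p,R=tcp();f=tofx(p);print(p,f,ctrl.get_state()['contact_force'])
E
```

```text
[0.5184126  0.14484486 0.09599408] [0.01369569 0.05956424 0.09599408] [5.51830655 0.34510656 1.58045855]
```

>>> play_rows:
  rows:
    - [50,[0,0,0],[0,0,0]]
    - [50,[0,0,0],[0,0,0]]
    - [50,[0,0,0],[0,0,0]]
    - [50,[-0.08,0,0],[0,0,0]]
    - [50,[-0.18,0,0],[0,0,0]]
    - [50,[-0.28,-0.06,0],[0,0,0]]
    - [50,[-0.34,-0.16,0],[0,0,0]]
    - [50,[-0.34,-0.26,0],[0,0,0]]
    - [50,[-0.34,-0.32,0],[0,0,0]]
    - [50,[-0.34,-0.33,0],[0,0,0]]

```text
time: 35.65
eef_pos: [0.5212, 0.0435, 0.1966]
tcp_rot: [-0.018, 0.707, 0.018, 0.706]
contact_force: [0.3, -0.0, -0.2]
opening: 0.499
```

```bash
python3 - <<'E'
from h import *
p,R=tcp();f=tofx(p);print(p,f)
w=snap('wrist','w9')
for a in (1.37,1.47,1.57):
    b=[.01-.038*np.cos(a),.1-.038*np.sin(a)];print(a,[proj(w,fx([*b,z])).round(0) for z in (.089,.113)])
print('axis',proj(w,fx([.01,.1,.089])),'ptr',proj(w,fx([-.09,-.107,.045])))
im=cv2.imread('pics/w9.png');cv2.imwrite('pics/c6.png',cv2.resize(im[60:360,150:550],None,fx=1.5,fy=1.5))
E
```

```text
[0.52117198 0.04353201 0.19662048] [-0.08759727  0.06297648  0.19662048]
1.37 [array([321., 110.]), array([321., 109.])]
1.47 [array([322., 105.]), array([322., 103.])]
1.57 [array([322.,  99.]), array([322.,  96.])]
axis [266.37708586  99.44623   ] ptr [509.78876938 220.34608982]
```

View pics/c6.png

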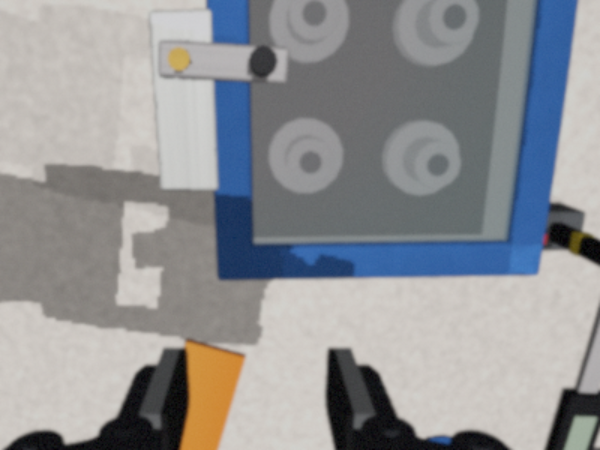

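>>> play_rows:
  rows:
    - [0,[0,0.08,0],[0,0,0]]
    - [0,[0.06,0.15,0],[0,0,0]]
    - [0,[0.15,0.185,0],[0,0,0]]
    - [0,[0.25,0.185,0],[0,0,0]]
    - [0,[0.32,0.185,0],[0,0,0]]
    - [0,[0.34,0.185,0],[0,0,0]]
    - [0,[0.34,0.2,0],[0,0,0]]
    - [0,[0.34,0.22,0],[0,0,0]]
    - [0,[0.34,0.24,0],[0,0,0]]
    - [0,[0.34,0.26,0],[0,0,0]]

```text
time: 36.53
eef_pos: [0.5189, 0.1244, 0.0968]
tcp_rot: [-0.019, 0.705, 0.019, 0.708]
contact_force: [1.2, -0.3, -0.2]
opening: -0.003
```

>>> play_rows:
  rows:
    - [0,[0,0.01,0],[0,0,0]]
    - [0,[0,0.02,0],[0,0,0]]
    - [0,[0,0.03,0],[0,0,0]]
    - [0,[0,0.03,0],[0,0,0]]
    - [0,[0,0.03,0],[0,0,0]]

```text
time: 36.95
eef_pos: [0.5191, 0.1269, 0.0971]
tcp_rot: [-0.025, 0.706, 0.016, 0.708]
contact_force: [0.7, -21.6, 2.6]
opening: -0.001
```

```bash
python3 - <<'E'
from h import *
p,R=tcp();f=tofx(p);print(p,f,ctrl.get_state()['contact_force'])
E
```

```text
[0.51905101 0.12691837 0.0971197 ] [-0.00423642  0.06001812  0.0971197 ] [  0.73854584 -21.61694213   2.60604359]
```

>>> play_rows:
  rows:
    - [0,[0,-0.04,0],[0,0,0]]
    - [0,[-0.05,-0.08,0],[0,0,0]]
    - [30,[-0.15,-0.12,0],[0,0,0]]
    - [50,[-0.25,-0.2,-0.03],[0,0,0]]
    - [50,[-0.3,-0.32,-0.07],[0,0,0]]
    - [50,[-0.3,-0.45,-0.11],[0,0,0]]
    - [50,[-0.3,-0.57,-0.15],[0,0,0]]
    - [50,[-0.3,-0.69,-0.18],[0,0,0]]
    - [50,[-0.3,-0.78,-0.2],[0,0,0]]
    - [50,[-0.3,-0.8,-0.2],[0,0,0]]
  force: 40

```text
time: 37.78
eef_pos: [0.4698, -0.1135, 0.1862]
tcp_rot: [-0.018, 0.706, 0.017, 0.708]
contact_force: [-0.0, 0.8, -0.4]
opening: 0.5
```

```bash
python3 - <<'E'
from h import *
p,R=tcp();f=tofx(p);print(p,f)
w=snap('wrist','w10');c=snap('top','top3')
for cc,n in ((w,'w'),(c,'t')):
    hsv=cv2.cvtColor(cc['color'],cv2.COLOR_RGB2HSV);m=cv2.inRange(hsv,(5,140,60),(20,255,255))
    n_,l,st,ce=cv2.connectedComponentsWithStats(m);i=1+np.argmax(st[1:,4]);print(n,st[i])
    r=cv2.minAreaRect(np.argwhere(l==i)[:,::-1].astype(np.float32));print(r,cv2.boxPoints(r).round(1).tolist())
a=cv2.imread('pics/w10.png')[0:400,100:600]
b=cv2.imread('pics/top3.png')[200:340,200:340];b=cv2.resize(b,(280,280))
o=np.zeros((400,790,3),np.uint8);o[:,:500]=a;o[:280,505:785]=b;cv2.imwrite('pics/c7.png',o)
E
```

```text
[ 0.46979699 -0.11347385  0.18615802] [-0.24118504  0.12381254  0.18615802]
w [ 286  142   88  164 6959]
((329.13787841796875, 224.12881469726562), (47.529544830322266, 160.04782104492188), 16.488752365112305) [[283.6000061035156, 294.1000061035156], [329.1000061035156, 140.6999969482422], [374.6000061035156, 154.10000610351562], [329.20001220703125, 307.6000061035156]]
t [383 215  19  18 208]
((391.9000244140625, 223.20001220703125), (17.39252471923828, 17.39252281188965), 71.56504821777344) [[380.8999938964844, 217.6999969482422], [397.3999938964844, 212.1999969482422], [402.8999938964844, 228.6999969482422], [386.3999938964844, 234.1999969482422]]
```

View pics/c7.png

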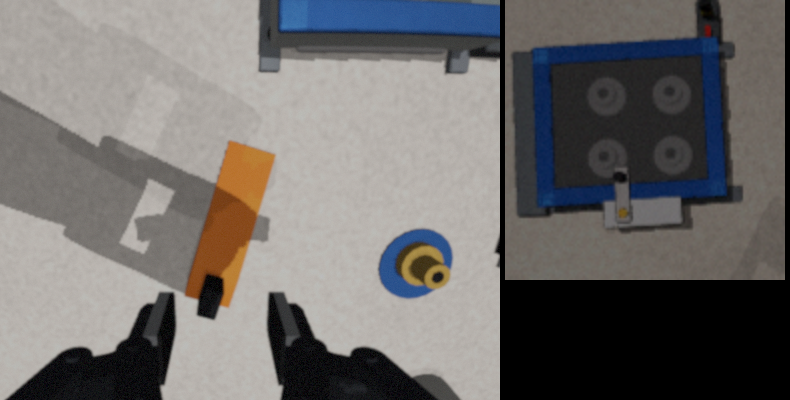

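```bash
python3 - <<'E'
from h import *
from scipy.optimize import least_squares
w=cams.read_camera('wrist')
P=[(.075,.0225,.005),(.075,-.0225,.005),(-.075,.0225,.034),(-.075,-.0225,.034)]
U=np.array([(328,141),(374.5,155),(286,293),(329.5,306.5)])
def W(q,p):
    C,S=np.cos(q[2]),np.sin(q[2]);return [q[0]+C*p[0]-S*p[1],q[1]+S*p[0]+C*p[1],p[2]]
r=least_squares(lambda q:np.concatenate([proj(w,W(q,p))-u for p,u in zip(P,U)]),[.477,-.125,1.34]);q=r.x
print(q,np.rad2deg(q[2]),r.fun.round(1))
f=W(q,(-.06,0,.0));print('fin',f,[proj(w,W(q,p)).round() for p in [(-.045,.009,.064),(-.075,-.009,.064)]])
j=q[2]-np.pi/2
rel([[f[0],f[1],.186],[f[0],f[1],.044]],j)
E
```

```text
[ 0.47811547 -0.12149249  1.33847359] 76.6888874174225 [ 0.5 -1.9  0.8 -1.7 -1.4  3.2 -0.   1.2]
fin [np.float64(0.46430115798791566), np.float64(-0.17988054032655693), 0.0] [array([305., 287.]), array([316., 321.])]
turn [ 0.181  0.001 -0.   ]
[ 0.464 -0.18   0.186] -> [-0.002 -0.231 -0.032]
[ 0.464 -0.18   0.044] -> [ 0.471 -0.232 -0.033]
```

>>> play_rows:
  rows:
    - [50,[0,-0.08,-0.01],[0.07,0,0]]
    - [50,[0,-0.17,-0.03],[0.14,0,0]]
    - [50,[0.05,-0.22,-0.033],[0.181,0,0]]
    - [50,[0.15,-0.231,-0.033],[0.181,0,0]]
    - [50,[0.27,-0.231,-0.033],[0.181,0,0]]
    - [50,[0.38,-0.231,-0.033],[0.181,0,0]]
    - [50,[0.45,-0.231,-0.033],[0.181,0,0]]
    - [50,[0.472,-0.231,-0.033],[0.181,0,0]]
    - [50,[0.472,-0.231,-0.033],[0.181,0,0]]
    - [50,[0.472,-0.231,-0.033],[0.181,0,0]]

```text
time: 38.77
eef_pos: [0.4649, -0.1794, 0.0441]
tcp_rot: [0.081, 0.702, -0.081, 0.703]
contact_force: [0.2, 0.3, 0.6]
opening: 0.498
```

```bash
python3 - <<'E'
from h import *
p,R=tcp();print(p,ctrl.get_state()['contact_force'])
z=R.as_matrix()[:,2];print('jaw',np.arctan2(z[1],z[0]))
w=snap('wrist','w11');a=cv2.imread('pics/w11.png')[100:480,140:500];cv2.imwrite('pics/c8.png',cv2.resize(a,None,fx=1.5,fy=1.5))
E
```

```text
[ 0.46491889 -0.17937817  0.04411798] [0.19910146 0.32487461 0.61919617]
jaw -0.22892799597505684
```

View pics/c8.png

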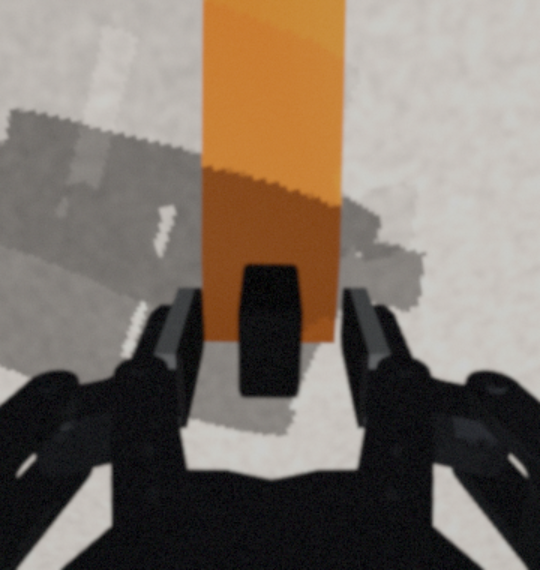

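>>> play_rows:
  rows:
    - [0,[0,0,0],[0,0,0]]
    - [0,[0,0,0],[0,0,0]]
    - [0,[0,0,0],[0,0,0]]
    - [0,[0,0,0],[0,0,0]]
    - [0,[0,0,0],[0,0,0]]
    - [0,[0,0,0],[0,0,0]]

```text
time: 39.32
eef_pos: [0.4654, -0.1808, 0.0452]
tcp_rot: [0.081, 0.701, -0.082, 0.704]
contact_force: [0.6, 1.1, 6.9]
opening: 0.202
```

```bash
python3 - <<'E'
from h import *
p,R=tcp();print(p,ctrl.get_state()['opening'],ctrl.get_state()['contact_force'])
rel([fx([-.27,0,.052])],.0609)
w=cams.read_camera('wrist');V=np.array(w['view'])
T=np.eye(4);T[:3,:3]=R.as_matrix();T[:3,3]=p
M=V@T   # tool->cam
Rd=Ro.from_quat([-.019,.707,.019,.707]).as_matrix()
poses={'w0':((.5679,.02995,.2310),[-.02,.707,.021,.707]),'w6':((.5526,.0133,.1945),[-.02,.704,.018,.71]),'w7':((.58245,.0707,.07921),[-.019,.707,.019,.707]),'w9':((.5212,.0435,.1966),[-.018,.707,.018,.706])}
obs={}
for n,(pp,qq) in poses.items():
    T=np.eye(4);T[:3,:3]=Ro.from_quat(qq).as_matrix();T[:3,3]=pp
    c=dict(w);c['view']=M@np.linalg.inv(T)
    im=cv2.imread('pics/'+n+'.png');hsv=cv2.cvtColor(im,cv2.COLOR_BGR2HSV)
    u=proj(c,fx([-.09,-.107,.05])).astype(int);print(n,u)
    k=np.zeros(im.shape[:2],np.uint8);k[max(u[1]-60,0):u[1]+60,max(u[0]-40,0):u[0]+75]=255
    for nm,lo,hi in (('red',(0,170,70),(4,255,255)),('yel',(20,120,40),(35,255,255))):
        m=cv2.inRange(hsv,lo,hi)&k
        pts=np.argwhere(m>0)[:,::-1]
        if len(pts)>3:
            print(' ',nm,len(pts),pts.mean(0).round(1),pts.min(0),pts.max(0));obs.setdefault(nm,[]).append((n,)+ray(c,*pts.mean(0)))
for nm,L in obs.items():
    A=sum(np.eye(3)-np.outer(d,d)/(d@d) for _,o,d in L);b=sum((np.eye(3)-np.outer(d,d)/(d@d))@o for _,o,d in L);X=np.linalg.solve(A,b)
    print(nm,X,tofx(X),[ (n,(np.linalg.norm(np.cross(X-o,d))/np.linalg.norm(d)*1000).round(1)) for n,o,d in L])
E
```

```text
[ 0.46536951 -0.18077604  0.0452309 ] 0.20209495501853894 [0.59059687 1.08670062 6.89440231]
turn [-0.186  0.002  0.001]
[ 0.595 -0.135  0.052] -> [-0.021  0.248  0.386]
w0 [450 197]
  red 60 [445.2 194.9] [440 192] [451 197]
  yel 86 [469.  195.4] [465 190] [476 202]
w6 [484 186]
  red 64 [485.7 184.5] [480 182] [491 187]
  yel 127 [511.7 185.2] [507 179] [521 193]
w7 [505 316]
  yel 339 [539.8 317.3] [531 307] [555 332]
w9 [512 221]
  yel 120 [534.  220.4] [529 214] [543 228]
red [0.66918376 0.06030275 0.09424763] [-0.07986652 -0.08578164  0.09424763] [('w0', np.float64(0.9)), ('w6', np.float64(0.9))]
yel [0.70805689 0.05512634 0.05603892] [-0.08739938 -0.12426764  0.05603892] [('w0', np.float64(1.5)), ('w6', np.float64(3.1)), ('w7', np.float64(0.4)), ('w9', np.float64(1.3))]
```

>>> play_rows:
  rows:
    - [0,[-0.025,0,0],[0,0,0]]
    - [0,[-0.025,0.04,0.06],[-0.03,0,0]]
    - [0,[-0.025,0.08,0.13],[-0.07,0,0]]
    - [0,[-0.025,0.13,0.2],[-0.11,0,0]]
    - [0,[-0.025,0.18,0.28],[-0.15,0,0]]
    - [0,[-0.025,0.22,0.34],[-0.18,0,0]]
    - [0,[-0.025,0.24,0.375],[-0.186,0,0]]
    - [0,[-0.025,0.248,0.386],[-0.186,0,0]]
    - [0,[-0.025,0.248,0.386],[-0.186,0,0]]
    - [0,[-0.025,0.248,0.386],[-0.186,0,0]]

```text
time: 40.2
eef_pos: [0.5925, -0.1339, 0.0501]
tcp_rot: [-0.022, 0.707, 0.022, 0.706]
contact_force: [-0.4, 0.0, -2.7]
opening: 0.2
```

```bash
python3 - <<'E'
from h import *
p,R=tcp();print(p,tofx(p),ctrl.get_state()['opening']);z=R.as_matrix()[:,2];print('jaw',np.arctan2(z[1],z[0]))
rel([fx([-.27,0,.045]),fx([-.162,0,.045])],.0609)
w=snap('wrist','w12')
hsv=cv2.cvtColor(w['color'],cv2.COLOR_RGB2HSV);m=cv2.inRange(hsv,(5,140,60),(20,255,255));print(cv2.boundingRect(m))
pts=np.argwhere(m>0)[:,::-1]
for row in (140,180,220,260,300):
    s=pts[pts[:,1]==row][:,0]
    if len(s): print(row,s.min(),s.max())
print('expected wedge edges', [proj(w,p+R.apply([-(z-.009)+.045,dx,s*.0225])).round(1) for dx,z in ((.135,.005),(.015,.034)) for s in (-1,1)])
E
```

```text
[ 0.5924642  -0.13390697  0.0501429 ] [-0.26904655  0.00261644  0.0501429 ] 0.19954878335936835
jaw 0.06154580320643607
turn [ 0.    -0.001 -0.   ]
[ 0.595 -0.135  0.045] -> [ 0.017 -0.003  0.009]
[ 0.589 -0.027  0.045] -> [0.017 0.357 0.009]
(274, 14, 217, 349)
140 275 366
180 275 366
220 276 365
260 276 366
300 278 461
expected wedge edges [array([276.6,  11.3]), array([368. ,  11.3]), array([278.3, 260.2]), array([366.4, 260.2])]
```

>>> play_rows:
  rows:
    - [0,[0.012,0,0.009],[0,0,0]]
    - [0,[0.018,0.0,0.009],[0,0,0]]
    - [0,[0.018,0.02,0.009],[0,0,0]]
    - [0,[0.018,0.05,0.009],[0,0,0]]
    - [0,[0.018,0.08,0.009],[0,0,0]]
    - [0,[0.018,0.11,0.009],[0,0,0]]
    - [0,[0.018,0.14,0.009],[0,0,0]]
    - [0,[0.018,0.17,0.009],[0,0,0]]
    - [0,[0.018,0.2,0.009],[0,0,0]]
    - [0,[0.018,0.2,0.009],[0,0,0]]

```text
time: 41.08
eef_pos: [0.5924, -0.0718, 0.0453]
tcp_rot: [-0.022, 0.707, 0.023, 0.707]
contact_force: [-0.3, 0.8, -0.5]
opening: 0.198
```

```bash
python3 - <<'E'
from h import *
p,R=tcp();print(p,tofx(p),ctrl.get_state()['opening'],ctrl.get_state()['contact_force'])
rel([fx([-.162,0,.045])],.0609)
E
```

```text
[ 0.5923756  -0.0718431   0.04532903] [-0.20709235 -0.0010727   0.04532903] 0.19818250528081158 [-0.27545815  0.79037544 -0.5335242 ]
turn [ 0.002 -0.    -0.   ]
[ 0.589 -0.027  0.045] -> [ 0.001  0.15  -0.003]
```

>>> play_rows:
  rows:
    - [0,[0.002,0.02,-0.003],[0,0,0]]
    - [0,[0.002,0.04,-0.003],[0,0,0]]
    - [0,[0.002,0.06,-0.003],[0,0,0]]
    - [0,[0.002,0.08,-0.003],[0,0,0]]
    - [0,[0.002,0.1,-0.003],[0,0,0]]
    - [0,[0.002,0.12,-0.003],[0,0,0]]
    - [0,[0.002,0.135,-0.003],[0,0,0]]
    - [0,[0.002,0.145,-0.003],[0,0,0]]
    - [0,[0.002,0.15,-0.003],[0,0,0]]
    - [0,[0.002,0.15,-0.003],[0,0,0]]

```text
time: 41.92
eef_pos: [0.5903, -0.032, 0.0457]
tcp_rot: [-0.024, 0.706, 0.02, 0.708]
contact_force: [0.7, -8.4, -0.7]
opening: 0.197
```

```bash
python3 - <<'E'
from h import *
p,R=tcp();print(p,tofx(p),ctrl.get_state()['opening'],ctrl.get_state()['contact_force'])
E
```

```text
[ 0.59025961 -0.03204473  0.04565429] [-0.16723898 -0.001383    0.04565429] 0.19719332810275045 [ 0.68495006 -8.43337041 -0.67412123]
```

>>> play_rows:
  rows:
    - [40,[0,0,0],[0,0,0]]
    - [40,[0,0,0],[0,0,0]]
    - [40,[0,0,0],[0,0,0]]
    - [40,[-0.05,0,0],[0,0,0]]
    - [40,[-0.13,0,0],[0,0,0]]
    - [40,[-0.23,-0.03,0.02],[0,0,0]]
    - [40,[-0.33,-0.06,0.06],[0,0,0]]
    - [40,[-0.42,-0.1,0.13],[0,0,0]]
    - [40,[-0.45,-0.11,0.23],[0,0,0]]
    - [40,[-0.45,-0.11,0.35],[0,0,0]]

```text
time: 42.75
eef_pos: [0.6983, -0.0565, 0.1853]
tcp_rot: [-0.022, 0.704, 0.021, 0.709]
contact_force: [0.5, -0.3, 0.3]
opening: 0.403
```

>>> play_rows:
  rows:
    - [40,[0,0,0.1],[0,0,0]]
    - [40,[0,0,0.2],[0,0,0]]
    - [40,[0.03,0,0.3],[0,0,0]]
    - [40,[0.08,0,0.39],[0,0,0]]
    - [40,[0.13,0,0.45],[0,0,0]]
    - [40,[0.18,0,0.48],[0,0,0]]
    - [40,[0.2,0,0.48],[0,0,0]]
    - [40,[0.2,0,0.48],[0,0,0]]
    - [40,[0.2,0,0.48],[0,0,0]]
    - [40,[0.2,0,0.48],[0,0,0]]

```text
time: 43.58
eef_pos: [0.8395, -0.0467, 0.1215]
tcp_rot: [-0.022, 0.706, 0.022, 0.707]
contact_force: [0.0, 0.5, 0.0]
opening: 0.398
```

```bash
python3 - <<'E'
from h import *
p,R=tcp();print(p,tofx(p))
w=snap('wrist','w13');V=np.array(w['view']);print('cam',tofx(-V[:3,:3].T@V[:3,3]))
for z in (.045,.056): print(z,proj(w,fx([-.09,-.107,z])),proj(w,fx([-.0874,-.1243,z])))
u=proj(w,fx([-.09,-.12,.055])).astype(int);im=cv2.imread('pics/w13.png')
x0,y0=np.clip(u[0]-50,0,540),np.clip(u[1]-50,0,380);print(x0,y0);cv2.imwrite('pics/c9.png',cv2.resize(np.clip(im[y0:y0+100,x0:x0+100]*1.3,0,255).astype(np.uint8),None,fx=6,fy=6,interpolation=cv2.INTER_CUBIC))
E
```

```text
[ 0.83946995 -0.04667817  0.12147161] [-0.19701373 -0.24924061  0.12147161]
cam [-0.11522916 -0.24821314  0.26384665]
0.045 [87.10118796 82.96235833] [113.55506275  77.25331909]
0.056 [75.21488608 81.16415186] [102.80513267  75.06784954]
47 30
```

View pics/c9.png

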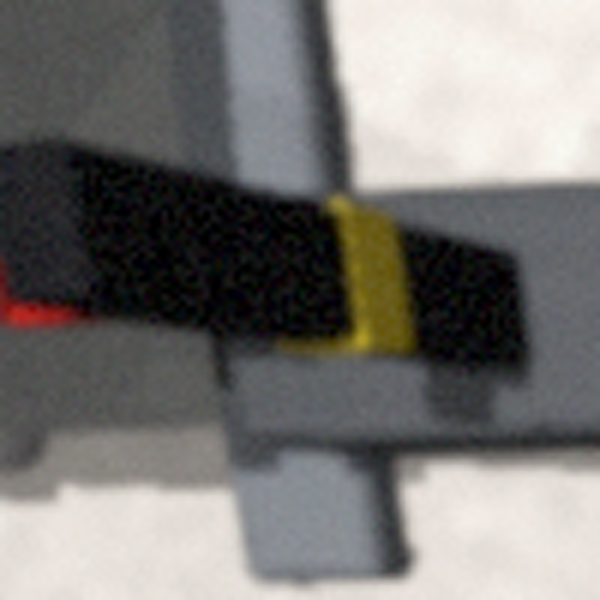

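>>> play_rows:
  rows:
    - [40,[0,-0.03,-0.03],[0,0,0.06]]
    - [40,[0,-0.05,-0.08],[0,0,0.13]]
    - [40,[0,-0.077,-0.13],[0,0,0.2]]
    - [40,[0,-0.077,-0.18],[0,0,0.27]]
    - [40,[0,-0.077,-0.197],[0,0,0.34]]
    - [40,[0,-0.077,-0.197],[0,0,0.41]]
    - [40,[0,-0.077,-0.197],[0,0,0.48]]
    - [40,[0,-0.077,-0.197],[0,0,0.55]]
    - [40,[0,-0.077,-0.197],[0,0,0.6]]
    - [40,[0,-0.077,-0.197],[0,0,0.6]]

```text
time: 44.47
eef_pos: [0.7807, -0.0758, 0.1176]
tcp_rot: [0.304, 0.64, 0.339, 0.619]
contact_force: [-0.6, -0.7, -1.0]
opening: 0.4
```

```bash
python3 - <<'E'
from h import *
p,R=tcp();print(p,tofx(p))
w=snap('wrist','w14');V=np.array(w['view']);print('cam',tofx(-V[:3,:3].T@V[:3,3]))
for z in (.045,.056): print(z,proj(w,fx([-.09,-.107,z])),proj(w,fx([-.0874,-.1243,z])))
u=proj(w,fx([-.09,-.11,.055])).astype(int);im=cv2.imread('pics/w14.png')
hsv=cv2.cvtColor(im,cv2.COLOR_BGR2HSV)
x0,y0=np.clip(u[0]-50,0,540),np.clip(u[1]-50,0,380);print(x0,y0)
a=cv2.resize(np.clip(im[y0:y0+100,x0:x0+100]*1.3,0,255).astype(np.uint8),None,fx=5,fy=5,interpolation=cv2.INTER_CUBIC)
b=cv2.resize(im,(280,210));o=np.zeros((500,790,3),np.uint8);o[:,:500]=a;o[:210,505:785]=b;cv2.imwrite('pics/c10.png',o)
E
```

```text
[ 0.78071017 -0.07583895  0.11757726] [-0.22254397 -0.18881488  0.11757726]
cam [-0.29046405 -0.18839788  0.26772522]
0.045 [227.68061089 199.27530587] [247.77811564 196.91049787]
0.056 [224.81576525 190.55282839] [245.52757764 188.14495692]
178 141
```

View pics/c10.png

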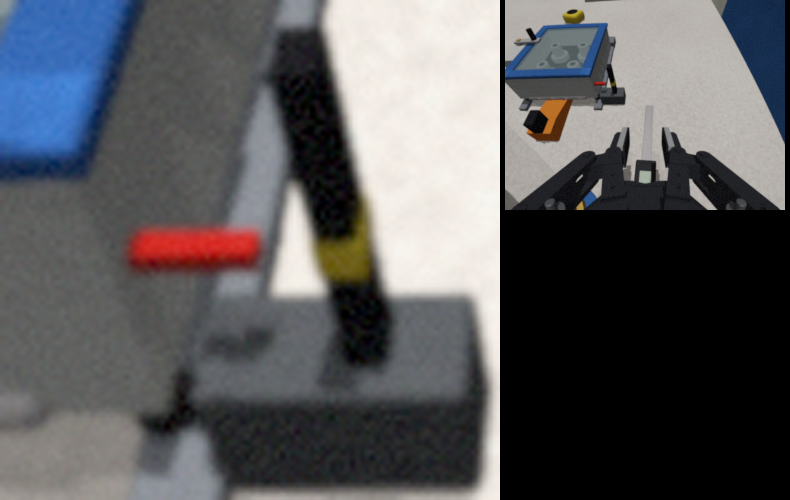

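```bash
python3 - <<'E'
from h import *
p,R=tcp();w=cams.read_camera('wrist');V=np.array(w['view'])
T=np.eye(4);T[:3,:3]=R.as_matrix();T[:3,3]=p;M=V@T
T2=np.eye(4);T2[:3,:3]=Ro.from_quat([-.022,.706,.022,.707]).as_matrix();T2[:3,3]=(.83947,-.04668,.12147)
w13=dict(w);w13['view']=M@np.linalg.inv(T2);print('chk',proj(w13,fx([-.09,-.107,.045])),'exp 87.1 83.0')
def tri(L):
    A=sum(np.eye(3)-np.outer(d,d)/(d@d) for o,d in L);b=sum((np.eye(3)-np.outer(d,d)/(d@d))@o for o,d in L);X=np.linalg.solve(A,b)
    return tofx(X),[(np.linalg.norm(np.cross(X-o,d))/np.linalg.norm(d)*1000).round(1) for o,d in L]
print('band top',tri([ray(w13,106.2,87.5),ray(w,250,188.6)]),'bot',tri([ray(w13,116.2,89),ray(w,252.4,197)]))
for x in (-.09,-.093,-.087):
    o,d=ray(w,229.6,190.6)
    o2=tofx(o);d2=tofx(o+d)-o2;t=(x-o2[0])/d2[0];print('pointer tip if x=',x,o2+t*d2)
# band edge if post front at x
for x in (-.094,-.096):
    for n,u in (('top',(250,188.6)),('bot',(252.4,197))):
        o,d=ray(w,*u);o2=tofx(o);d2=tofx(o+d)-o2;t=(x-o2[0])/d2[0];print(n,x,(o2+t*d2).round(4))
E
```

```text
chk [87.98681163 82.96917663] exp 87.1 83.0
band top (array([-0.09520182, -0.13073256,  0.06533536]), [np.float64(0.4), np.float64(0.4)]) bot (array([-0.09526536, -0.13093845,  0.05539711]), [np.float64(0.6), np.float64(0.6)])
pointer tip if x= -0.09 [-0.09       -0.11181927  0.05723055]
pointer tip if x= -0.093 [-0.093      -0.1129798   0.06042171]
pointer tip if x= -0.087 [-0.087      -0.11065873  0.05403938]
top -0.094 [-0.094  -0.1307  0.0637]
bot -0.094 [-0.094  -0.131   0.0535]
top -0.096 [-0.096  -0.1313  0.0658]
bot -0.096 [-0.096  -0.1316  0.0557]
```

```bash
python3 - <<'E'
from h import *
rel([fx([-.22,-.15,.16]),fx([-.19,-.05,.16]),fx([-.167,-.001,.16])],.0609)
E
```

```text
turn [ 0.     0.    -0.599]
[ 0.742 -0.076  0.16 ] -> [-0.076  0.109 -0.134]
[ 0.64  -0.052  0.16 ] -> [ 0.004  0.168 -0.467]
[ 0.59  -0.032  0.16 ] -> [ 0.066  0.213 -0.63 ]
```

>>> play_rows:
  rows:
    - [40,[-0.03,0.04,-0.05],[0,0,-0.07]]
    - [40,[-0.06,0.09,-0.1],[0,0,-0.14]]
    - [40,[-0.076,0.109,-0.134],[0,0,-0.22]]
    - [40,[-0.07,0.115,-0.17],[0,0,-0.3]]
    - [40,[-0.06,0.12,-0.22],[0,0,-0.38]]
    - [40,[-0.04,0.135,-0.29],[0,0,-0.45]]
    - [40,[-0.02,0.15,-0.37],[0,0,-0.53]]
    - [40,[0.004,0.168,-0.467],[0,0,-0.599]]
    - [40,[0.03,0.19,-0.55],[0,0,-0.599]]
    - [40,[0.066,0.213,-0.63],[0,0,-0.599]]

```text
time: 45.4
eef_pos: [0.5894, -0.0292, 0.1631]
tcp_rot: [-0.024, 0.705, 0.023, 0.709]
contact_force: [0.0, -0.7, 0.2]
opening: 0.4
```

>>> play_rows:
  rows:
    - [40,[0,0,0],[0,0,0]]
    - [40,[0,0,0],[0,0,0]]
    - [40,[0,0,0],[0,0,0]]

```text
time: 45.65
eef_pos: [0.5913, -0.0314, 0.1622]
tcp_rot: [-0.022, 0.705, 0.022, 0.708]
contact_force: [0.3, 0.2, -0.0]
opening: 0.397
```

```bash
python3 - <<'E'
from h import *
p,R=tcp();print(p,tofx(p),R.as_matrix().round(3)[:,0])
rel([fx([-.167,-.001,.0455])],.0609)
w=snap('wrist','w15')
hsv=cv2.cvtColor(w['color'],cv2.COLOR_RGB2HSV);m=cv2.inRange(hsv,(5,140,40),(20,255,255));pts=np.argwhere(m>0)[:,::-1]
for row in range(180,340,20):
    s=pts[(pts[:,1]==row)&(pts[:,0]>200)&(pts[:,0]<440)][:,0]
    if len(s): print(row,s.min(),s.max())
print('exp back edge',[proj(w,fx([-.182,y,.034])).round(1) for y in (-.0235,.0215)],'fin top back/front',[proj(w,fx([x,-.001,.064])).round(1) for x in (-.182,-.152)])
E
```

```text
[ 0.59133521 -0.03135309  0.16220242] [-0.16661409 -0.00249871  0.16220242] [ 0.005 -0.    -1.   ]
turn [0.001 0.003 0.   ]
[ 0.59  -0.032  0.046] -> [ 0.389 -0.001 -0.007]
180 293 345
200 293 345
220 293 345
240 294 345
exp back edge [array([346.1, 244.5]), array([292.3, 244.5])] fin top back/front [array([319.2, 258. ]), array([319.2, 219.6])]
```

>>> play_rows:
  rows:
    - [40,[0.08,0,-0.005],[0,0,0]]
    - [40,[0.18,0,-0.005],[0,0,0]]
    - [40,[0.28,0,-0.005],[0,0,0]]
    - [40,[0.35,0,-0.005],[0,0,0]]
    - [40,[0.38,0,-0.005],[0,0,0]]
    - [40,[0.388,0,-0.005],[0,0,0]]
    - [40,[0.388,0,-0.005],[0,0,0]]
    - [0,[0.388,0,-0.005],[0,0,0]]
    - [0,[0.388,0,-0.005],[0,0,0]]
    - [0,[0.388,0,-0.005],[0,0,0]]

```text
time: 46.53
eef_pos: [0.5903, -0.0321, 0.0455]
tcp_rot: [-0.022, 0.705, 0.022, 0.708]
contact_force: [0.4, -1.2, 1.3]
opening: 0.197
```

>>> play_rows:
  rows:
    - [0,[0,0,0],[0,0,0]]
    - [0,[0,0,0],[0,0,0]]
    - [0,[0,0.01,0],[0,0,0]]
    - [0,[0,0.022,0],[0,0,0]]
    - [0,[0,0.035,0],[0,0,0]]
    - [0,[0,0.048,0],[0,0,0]]
    - [0,[0,0.057,0],[0,0,0]]
    - [0,[0,0.063,0],[0,0,0]]
    - [0,[0,0.063,0],[0,0,0]]
    - [0,[0,0.063,0],[0,0,0]]

```text
time: 47.37
eef_pos: [0.5894, -0.0161, 0.0455]
tcp_rot: [-0.024, 0.705, 0.02, 0.708]
contact_force: [0.7, -10.6, 4.7]
opening: 0.199
```

```bash
python3 - <<'E'
from h import *
p,R=tcp();print(p,tofx(p),ctrl.get_state()['opening'],ctrl.get_state()['contact_force'])
E
```

```text
[ 0.58939647 -0.01614752  0.04552929] [-0.1513187  -0.00148906  0.04552929] 0.1994451398276723 [  0.68373203 -10.64829758   4.70947301]
```

>>> play_rows:
  rows:
    - [40,[0,0,0],[0,0,0]]
    - [40,[0,0,0],[0,0,0]]
    - [40,[0,0,0],[0,0,0]]
    - [40,[-0.05,0,0],[0,0,0]]
    - [40,[-0.13,0,0],[0,0,0]]
    - [40,[-0.23,-0.03,0.02],[0,0,0]]
    - [40,[-0.32,-0.09,0.07],[0,0,0]]
    - [40,[-0.38,-0.15,0.15],[0,0,0]]
    - [40,[-0.38,-0.2,0.26],[0,0,0]]
    - [40,[-0.38,-0.237,0.37],[0,0,0]]

```text
time: 48.2
eef_pos: [0.7042, -0.0776, 0.1596]
tcp_rot: [-0.021, 0.706, 0.022, 0.708]
contact_force: [0.5, -0.2, -0.9]
opening: 0.399
```

>>> play_rows:
  rows:
    - [40,[0,0,0.08],[0,0,0.06]]
    - [40,[0,0,0.16],[0,0,0.13]]
    - [40,[0.03,0,0.22],[0,0,0.2]]
    - [40,[0.07,0,0.25],[0,0,0.27]]
    - [40,[0.11,0,0.254],[0,0,0.34]]
    - [40,[0.14,0,0.254],[0,0,0.41]]
    - [40,[0.14,0,0.254],[0,0,0.48]]
    - [40,[0.14,0,0.254],[0,0,0.55]]
    - [40,[0.14,0,0.254],[0,0,0.6]]
    - [40,[0.14,0,0.254],[0,0,0.6]]

```text
time: 49.03
eef_pos: [0.7766, -0.0732, 0.1099]
tcp_rot: [0.305, 0.641, 0.34, 0.617]
contact_force: [-0.3, 0.5, -1.5]
opening: 0.396
```

```bash
python3 - <<'E'
from h import *
p,R=tcp();print(p,tofx(p))
w=snap('wrist','w16')
print([proj(w,fx([-.09,-.107,z])).round(1) for z in (.045,.056,.06)])
im=cv2.imread('pics/w16.png');u=proj(w,fx([-.09,-.11,.055])).astype(int)
x0,y0=u[0]-50,u[1]-50;print(x0,y0)
a=cv2.resize(np.clip(im[y0:y0+100,x0:x0+100]*1.3,0,255).astype(np.uint8),None,fx=5,fy=5,interpolation=cv2.INTER_CUBIC)
t=snap('top','top4');b=cv2.resize(cv2.imread('pics/top4.png')[170:340,200:450],(290,197));s=snap('side','side4');d=cv2.resize(cv2.imread('pics/side4.png')[180:400,200:420],(290,290))
o=np.zeros((500,795,3),np.uint8);o[:,:500]=a;o[:197,503:793]=b;o[205:495,503:793]=d;cv2.imwrite('pics/c11.png',o)
E
```

```text
[ 0.77658172 -0.07320711  0.10993344] [-0.21966573 -0.18485427  0.10993344]
[array([230.4, 196.7]), array([227.5, 187.6]), array([226.5, 184.2])]
181 138
```

View pics/c11.png

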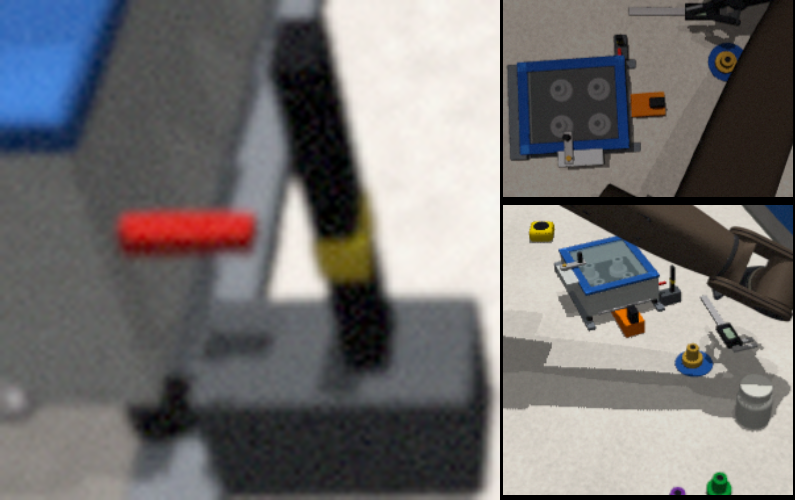

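```bash
python3 - <<'E'
from h import *
w=cams.read_camera('wrist');im=cv2.imread('pics/w16.png');hsv=cv2.cvtColor(im,cv2.COLOR_BGR2HSV)
sub=np.zeros(im.shape[:2],np.uint8);sub[150:230,185:275]=255
red=cv2.inRange(hsv,(0,150,80),(6,255,255))&sub;yel=cv2.inRange(hsv,(20,100,50),(36,255,255))&sub
P=np.argwhere(red>0)[:,::-1];Y=np.argwhere(yel>0)[:,::-1]
print('red cols',P[:,0].min(),P[:,0].max());e=P[P[:,0]>=P[:,0].max()-3];print('tip',e.mean(0))
for col in range(Y[:,0].min(),Y[:,0].max()+1):
    s=Y[Y[:,0]==col][:,1];print(col,s.min(),s.max())
def atx(u,x):
    o,d=ray(w,*u);o2=tofx(o);d2=tofx(o+d)-o2;return (o2+(x-o2[0])/d2[0]*d2).round(4)
tip=(P[:,0].max()+.5,e[:,1].mean());
for x in (-.0885,-.0875):print('tip',x,atx(tip,x))
for u in ((253.2,185.6),(255.6,194.2),(246,186),(247,194)): print(u,atx(u,-.0952),atx(u,-.096))
E
```

```text
red cols 205 231
tip [229.15789474 183.63157895]
244 187 188
245 186 191
246 186 192
247 186 193
248 186 193
249 186 193
250 186 193
251 185 193
252 184 193
253 177 193
254 180 193
255 188 191
tip -0.0885 [-0.0885 -0.1132  0.0642]
tip -0.0875 [-0.0875 -0.1128  0.0631]
(253.2, 185.6) [-0.0952 -0.1325  0.0687] [-0.096  -0.1327  0.0695]
(255.6, 194.2) [-0.0952 -0.1329  0.0587] [-0.096  -0.1331  0.0596]
(246, 186) [-0.0952 -0.1267  0.0683] [-0.096  -0.1269  0.0691]
(247, 194) [-0.0952 -0.1259  0.059 ] [-0.096  -0.1261  0.0599]
```

>>> play_rows:
  rows:
    - [40,[0,0,0],[0,0,0]]
    - [40,[0,0,0],[0,0,0]]
    - [40,[0,0,0],[0,0,0]]
    - [40,[0,0,0],[0,0,0]]
    - [40,[0,0,0],[0,0,0]]
    - [40,[0,0,0],[0,0,0]]

```text
time: 49.73
eef_pos: [0.7785, -0.0721, 0.1155]
tcp_rot: [0.302, 0.639, 0.341, 0.62]
contact_force: [-0.7, -0.5, -0.1]
opening: 0.401
```

```bash
python3 - <<'E'
from h import *
w=snap('wrist','w17');im=cv2.imread('pics/w17.png');hsv=cv2.cvtColor(im,cv2.COLOR_BGR2HSV)
sub=np.zeros(im.shape[:2],np.uint8);sub[150:230,185:275]=255
red=cv2.inRange(hsv,(0,150,80),(6,255,255))&sub;yel=cv2.inRange(hsv,(20,100,50),(36,255,255))&sub
P=np.argwhere(red>0)[:,::-1];Y=np.argwhere(yel>0)[:,::-1];e=P[P[:,0]>=P[:,0].max()-3]
f=Y[(Y[:,0]>Y[:,0].min()+1)&(Y[:,0]<Y[:,0].min()+7)]
def atx(u,x):
    o,d=ray(w,*u);o2=tofx(o);d2=tofx(o+d)-o2;return (o2+(x-o2[0])/d2[0]*d2).round(4)
print('tip',atx((P[:,0].max()+.5,e[:,1].mean()),-.088),'band',atx(f.mean(0),-.0956),f[:,1].min(),f[:,1].max())
print(tcp()[0],ctrl.get_state()['contact_force'])
E
```

```text
tip [-0.088  -0.1103  0.0591] band [-0.0956 -0.1259  0.0593] 190 198
[ 0.77851005 -0.0721198   0.11538366] [ 0.15768231 -0.61780636 -0.14864649]
```

The settled view puts the pointer tip at 59.1 mm and the band's middle at 59.3 mm, so the pointer is centred. Handing in.

```bash
python3 -c "
from plant import ctrl
print(ctrl.sign_off())"
```

```text
the job is handed in; nothing more can be done
None
```

I did the whole job in the order asked and handed it in at about 50 s; the sign-off gave no verdict.

- **Hubs:** The master stands on the blue pad. All four steel hubs stand upright in the tray, in two rows of two. One of them had been knocked a few centimetres before I reached it, so I found it again with the wrist camera.
- **Lid:** I pushed it down until it hit its stop, at about 23 N.
- **Turnbutton:** My first turn stopped about 0.07 rad short, so I pushed it on until it hit its stop, at about 22 N. A later picture shows it across the lid.
- **Wedge:** I lifted it about 7 mm to carry it to the front of the tray, then set it flat and slid it in tip first. The first push left the pointer about 4 mm below the band's middle, so I gripped it again and slid it 16 mm further.

**Last checks:**
- With the arm still and clear of everything, the pointer tip measured 59.1 mm and the band's middle 59.3 mm, good to 1–2 mm; the band is 8 mm high.
- An early estimate from jittery views put the band's middle at 56 mm. I dropped it because two later close-up views agreed with each other.
- The last pictures show the four hubs under the shut lid, the master on its pad and the caliper and white jar in view. I did not measure whether the tape measure, caliper or jar had shifted.

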